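# Find the spindle drive with too much end float and lay out its thrust discs

### The arm

A 6-joint arm with a two-finger parallel gripper is mounted at the origin on the work surface. World frame = base frame: x ahead of the robot, y to its left, z up, the work surface at z = 0. Lengths are in m, angles in rad, forces in N, time in s.
With the tool pointing down it reaches from about 0.375 to 0.9 m from the base axis. Payload 3.1 kg.
Tool frame: the origin (TCP) lies midway between the tips of the shut fingers; the grasp point (between the pads) lies grip_point_offset behind it (grip_point_offset is the distance from the TCP to the grasp point, in m); y points along the fingers, z is the direction in which the jaws open and shut, and the axes are right-handed (so a half turn about y gives the same grasp; the last joint's range is limited). The gripper opens to 87 mm and grips with 3 to 60 N. Pads are 19 mm wide; open, the fingers measure 117 mm over their backs; the gripper's body (75 mm by 190 mm) begins 51 mm behind the grasp point.
Start: joints at [0.998, 0.527, 1.433, -0, 1.181, -0.178], TCP at [0.24, 0.577, 0.202] pointing down, gripper open.
Joint ranges: [-3.08, 3.08], [-0.75, 2.2], [0.22, 2.44], [-1.43, 4.57], [0, 2.65], [-2.85, 2.85]. Speed limits (rad/s): [2.79, 2.79, 3.14, 3.14, 3.14, 3.14].

### API

Orientations are given as a unit quaternion [x, y, z, w].
In Python, from rig import * gives the robot as it stands.
- The arm moves only by the tool jog_arm, never from a script. Its argument "increments" is a list that holds one entry, the list of rows, each a list of 7 numbers: the turn, a rotation vector about the world's x, y, z in degrees, then the shift along the world's x, y, z in m, then the closure, from -1 (fully open) to 1 (shut), so that 0 is half open. In form: [[[rx, ry, rz, x, y, z, jaw], ...]]. A call has 1 to 8 rows; each row is the pose to reach, as a shift and turn from the pose measured when the call began; what a row does not reach only later rows make up. A row lasts 1/10 s, in which the tool goes at most 50 mm and 8.59 degrees, less where a joint would pass 70% of its speed; a pose out of reach is approached as far as the arm can. A call with a gripper value outside its range is refused whole. The fingers move at their own pace and stop on an object; "squeeze" is the grip in N (left out, the last holds). Time passes only in rows, so rows that repeat a pose let the fingers close. It gives the time, the measured TCP pose, the force and the opening at its end, in the units of the state.
- get_obs(): the state, without advancing time (a new reading comes with each control period).
- camera(name): name is "scene" or "top" or "wrist"; returns the picture (400x640x3 uint8, red, green, blue); there is no depth.
- camera_info(name): a dict with "K" (3x3 intrinsics, pixels), "R" (3x3) and "t" (3): a world point X has camera coordinates R X + t. Camera axes: x right, y down, z forward; pixel columns grow to the right and rows downward; lengths in m; the calibration is good to about 2 mm. A picture is of the moment at which its call begins: read the wrist's pose just before it. camera_info takes no time and is no camera call; for the wrist camera it gives the pose at the moment of the call.
- hand_in(): hands the job in, once; it reports no verdict.
The state is a dict: "time": time; "q": joint angles; "joint_velocities": joint speeds; "joint_torque": joint torques, N m; "position": TCP position; "tool_rot": TCP orientation; "ft_force": force on the tool from outside, world axes, zero at the start; "moment": the same for the moment, N m; "grip_width": finger opening in m.
Only numpy, scipy, OpenCV 4.12 (cv2) and the standard library are available. Lean on these libraries where they do the work, as an engineer would, in place of code of your own. Each camera call takes 0.05 s, during which the arm holds its last target.

### The job

One of the two spindle drives was put together without its two thrust discs, so its shaft floats much further along its axis than the other's. By the flanges, draw both shafts out to their stops and leave them out, then push both fully home again, feeling for the stops lightly rather than forcing them. Then lay the large brass disc in the middle of the round plate of the drive with the long float and the small red disc centred flat on top of it, leaving all other things where they are.

Things in the scene. Friction and masses are not known exactly. Their poses are not given: they have to be found in the camera images.
- drive_p: One of two identical-looking spindle drives, fixed. Origin: on the table, mid footprint, z up. Shaft axis parallel to its x, at y +50, z 65 mm. Blue housing: x 5 to 85, y 15 to 85, top 97 mm; steel foot x -10 to 95, y 7 to 93, 12 mm high. A 20 mm shaft leaves its -x face, with an aluminium flange (64 mm dia, 10 mm thick, top at 97 mm). Round plate on its -y side.
- shaft_p (a joint): Axial position (m) of drive_p's shaft and flange: 0 = fully home (pushed in along drive +x), growing as drawn out along drive -x. Stays where left: about 3 N friction, no spring, hard stops. Float between the stops: 8 mm in a properly built drive, 32 mm without thrust discs; which drive this is must be felt. Starts a few mm off home.
- flange_p (a point): Centre of drive_p's flange: on the shaft axis, mid thickness; moves with the shaft, axes as the drive's. With the shaft home: x -50, y +50, z 65 mm in the drive's frame, with 50 mm clear between the flange's back and the housing for a fingertip above the shaft.
- plate_p (a point): Centre of the top of drive_p's round steel plate (90 mm dia, flat, no rim, top 8 mm above the table), at x 0, y -55 mm in the drive's frame. The housing's side stands 70 mm from this point.
- drive_q: One of two identical-looking spindle drives, fixed. Origin: on the table, mid footprint, z up. Shaft axis parallel to its x, at y +50, z 65 mm. Blue housing: x 5 to 85, y 15 to 85, top 97 mm; steel foot x -10 to 95, y 7 to 93, 12 mm high. A 20 mm shaft leaves its -x face, with an aluminium flange (64 mm dia, 10 mm thick, top at 97 mm). Round plate on its -y side.
- shaft_q (a joint): Axial position (m) of drive_q's shaft and flange: 0 = fully home (pushed in along drive +x), growing as drawn out along drive -x. Stays where left: about 3 N friction, no spring, hard stops. Float between the stops: 8 mm in a properly built drive, 32 mm without thrust discs; which drive this is must be felt. Starts a few mm off home.
- flange_q (a point): Centre of drive_q's flange: on the shaft axis, mid thickness; moves with the shaft, axes as the drive's. With the shaft home: x -50, y +50, z 65 mm in the drive's frame, with 50 mm clear between the flange's back and the housing for a fingertip above the shaft.
- plate_q (a point): Centre of the top of drive_q's round steel plate (90 mm dia, flat, no rim, top 8 mm above the table), at x 0, y -55 mm in the drive's frame. The housing's side stands 70 mm from this point.
- disc_large: Loose brass thrust disc, 60 mm diameter, 12 mm thick, 0.14 kg, lying flat on the table; a black dot marks its middle. Origin: centre of its underside, z up.
- disc_small: Loose red thrust disc, 48 mm diameter, 12 mm thick, 0.08 kg, lying flat on the table; a black dot marks its middle. Origin: centre of its underside, z up.
- lampholder: Bystander: black lampholder standing on end, 42 mm diameter, 56 mm tall. Origin: centre of its underside.
- tape_reel: Bystander: blue reel lying flat, 54 mm diameter, 20 mm tall. Origin: centre of its underside.
- jar: Bystander: small glass jar, 46 mm diameter, 58 mm tall. Origin: centre of its underside.
- lampshade: Bystander: black bell lampshade standing on its mouth, 110 mm diameter, 105 mm tall. Origin: centre of its underside.
- screwdriver: Bystander: yellow-handled screwdriver, 190 mm long, lying along its x. Origin: underside.
- wrench: Bystander: steel wrench, 180 mm long, lying along its x. Origin: underside.
- glue_bottle: Bystander: green bottle, 56 mm diameter, 150 mm tall. Origin: centre of its underside.
- mug: Bystander: white mug, 76 mm diameter without its handle (at +y), 85 mm tall. Origin: centre of its underside.

How it is judged:
By the outcome, as a careful person would: the job done as asked, in the order asked, and still so for the second after the job is handed in, with the robot touching nothing.
It also fails if it takes over 70 s, if anything falls off the work surface, if the arm or the gripper's body presses on something with over 40 N, if the wrist force passes 120 N, or if a joint passes its speed limit or range.

## Working session

There is one attempt and no reset: what is moved stays moved. The work goes in short steps, Python scripts to look and compute and a tool call to move; the robot and the scene stay as the last step left them, time stands still between calls to the robot, and variables do not carry over. Pictures are saved under pics/ and viewed, and the job is handed in when it is done.

Besides the shell and the picture viewer there is one more tool, called after "Emit:" in YAML: its name, and indented under it one key for each argument. jog_arm: Moves the arm, as the interface text tells. Its arguments: {"type":"object","properties":{"increments":{"type":"array","items":{"type":"array","items":{"type":"array","items":{"type":"number"}}}},"squeeze":{"type":"number"}},"required":["increments"]}

```bash
ls; mkdir -p pics; python3 - <<'E'
from rig import *
import cv2
o=get_obs(); print(o)
for n in("scene","top"):
    im=camera(n); cv2.imwrite(f"pics/{n}0.png",im[:,:,::-1]); i=camera_info(n); print(n,i)
print(get_obs()['time'])
E
```

```text
pics
{'time': 0.0, 'q': array([ 9.97474757e-01,  5.28470209e-01,  1.43391235e+00, -1.40035781e-05,
        1.18139902e+00, -1.78493294e-01]), 'joint_velocities': array([-0.00014064,  0.00111956,  0.00050633, -0.0001631 , -0.00104345,
        0.00061432]), 'joint_torque': array([-1.02297690e-03, -4.40044999e+01, -1.76588130e+01,  6.30819728e-02,
        5.81089477e-02, -1.52281268e-04]), 'position': array([0.23994598, 0.57625487, 0.20096602]), 'tool_rot': array([ 0.69409417, -0.13896585,  0.13840615, -0.69265108]), 'ft_force': array([-0.76853254, -0.49613047, -0.37320849]), 'moment': array([-0.01682734,  0.01233126,  0.03821457]), 'grip_width': 0.08684568529471012}
scene {'K': array([[419.59438533,   0.        , 323.84676043],
       [  0.        , 419.59438533, 196.47984074],
       [  0.        ,   0.        ,   1.        ]]), 'R': array([[ 0.759774  ,  0.65005105, -0.01330778],
       [ 0.36945124, -0.44847277, -0.81386606],
       [-0.53502266,  0.61343769, -0.58090012]]), 't': array([-0.43403286, -0.16477142,  1.72956784])}
top {'K': array([[378.09203258,   0.        , 316.71176731],
       [  0.        , 378.09203258, 200.20311068],
       [  0.        ,   0.        ,   1.        ]]), 'R': array([[-0.03248043, -0.99947075,  0.0018009 ],
       [-0.97594151,  0.031327  , -0.21577023],
       [ 0.21559962, -0.00876589, -0.9764425 ]]), 't': array([0.01332336, 0.58872254, 0.9514355 ])}
0.1
```

View pics/scene0.png

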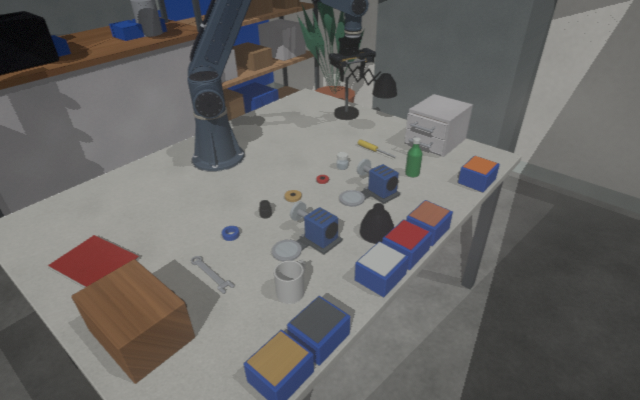

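View pics/top0.png

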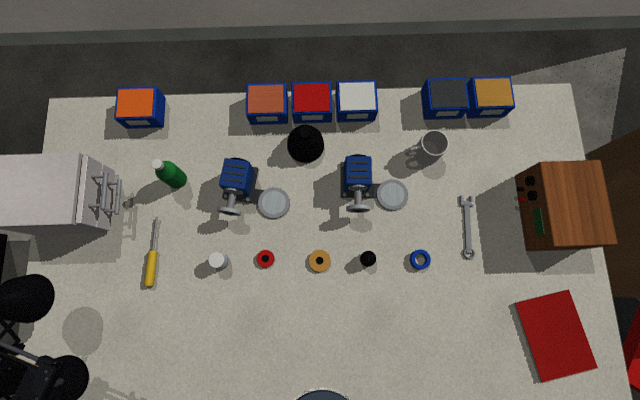

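The top view has world +x up and +y to the left. The drives are at about (236,180) and (357,175), with flanges facing the robot at (231,205) and (358,204). The plates are at (273,203) and (392,195), the red disc at (265,259) and the brass disc at (319,261). Next I'll enlarge the image to measure.

```bash
python3 - <<'E'
import cv2
im=cv2.imread("pics/top0.png")
cv2.imwrite("pics/topc.png",cv2.resize(im[140:280,190:440],(800,448),interpolation=cv2.INTER_CUBIC))
im=cv2.imread("pics/scene0.png")
cv2.imwrite("pics/scenec.png",cv2.resize(im[140:270,220:420],(800,520),interpolation=cv2.INTER_CUBIC))
E
```

```text
(no output)
```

View pics/topc.png

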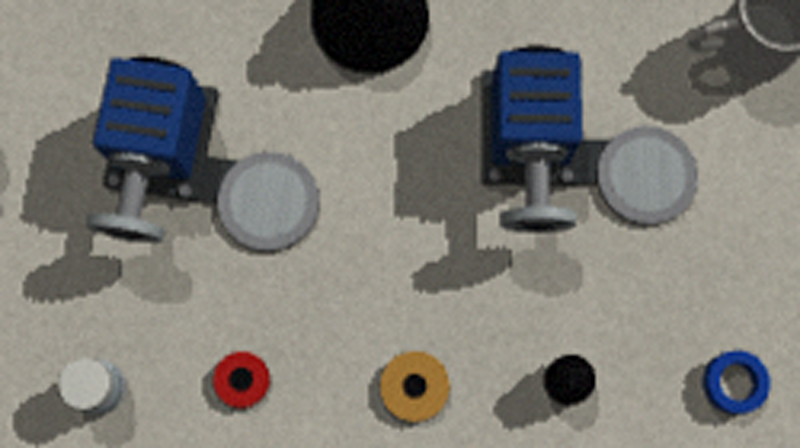

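View pics/scenec.png

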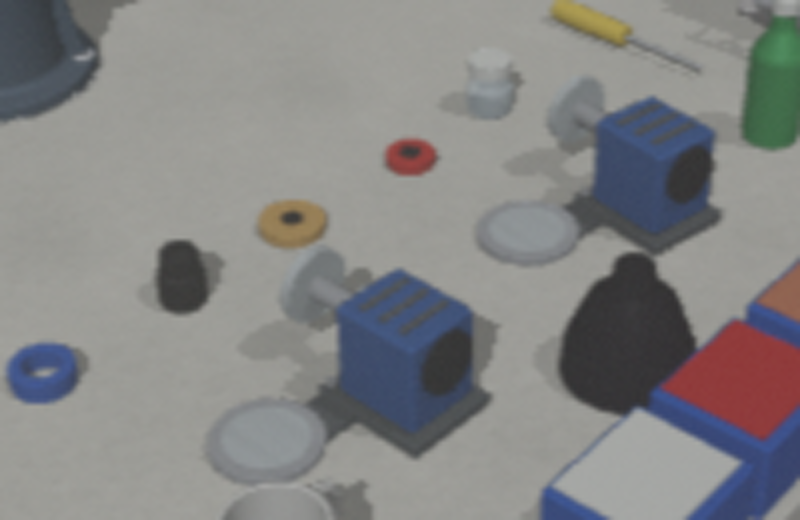

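```bash
cat > h.py <<'E'
import numpy as np, cv2
from rig import *
def ray(ci,u,v,z):
    K,R,t=map(np.array,(ci["K"],ci["R"],ci["t"]))
    c=-R.T@t; d=R.T@np.linalg.inv(K)@np.array([u,v,1.]); s=(z-c[2])/d[2]; return c+s*d
def proj(ci,X):
    p=ci["K"]@(np.array(ci["R"])@np.array(X)+ci["t"]); return p[:2]/p[2]
E
python3 - <<'E'
from h import *
im=cv2.imread("pics/top0.png"); ci=camera_info("top")
hsv=cv2.cvtColor(im,cv2.COLOR_BGR2HSV)
for (u,v) in [(273,203),(392,195),(300,230),(237,172),(248,185),(358,168),(265,265),(319,268)]: print((u,v),im[v,u],hsv[v,u])
def blobs(m,amin=60):
    n,l,s,c=cv2.connectedComponentsWithStats(m.astype(np.uint8),connectivity=4)
    return [(s[i],c[i],l==i) for i in range(1,n) if s[i,4]>amin]
h,s,v=[hsv[...,i].astype(int) for i in range(3)]
b=im[...,0].astype(int);r=im[...,2].astype(int)
def rep(name,m,z):
    for st,c,mm in blobs(m):
        if not(190<c[0]<450 and 140<c[1]<290):continue
        cs,_=cv2.findContours(mm.astype(np.uint8),cv2.RETR_EXTERNAL,cv2.CHAIN_APPROX_NONE)
        P=np.array([ray(ci,*p[0],z)[:2] for p in cs[0]])
        (cc),rad=cv2.minEnclosingCircle((P*1000).astype(np.float32))
        rc=cv2.minAreaRect((P*1000).astype(np.float32))
        M=np.array([ray(ci,x,y,z)[:2] for y,x in np.argwhere(mm)]).mean(0)*1000
        print(name,st,"centroid",M.round(1),"circ",np.round(cc,1),round(rad,1),"rect",np.round(rc[0],1),np.round(rc[1],1),round(rc[2],1))
rep("red",(s>150)&((h<6)|(h>174)),.012)
rep("brass",(s>110)&(h>10)&(h<25)&(v>90),.012)
rep("plate",(b-r>-2)&(s<40)&(v>110),.008)
rep("bluetop",(h>105)&(h<125)&(s>150)&(v>105),.097)
E
```

```text
(273, 203) [146 142 140] [110  10 146]
(392, 195) [145 147 142] [ 78   9 147]
(300, 230) [141 153 158] [ 21  27 158]
(237, 172) [82 55 37] [108 140  82]
(248, 185) [67 32 14] [110 202  67]
(358, 168) [84 53 36] [109 146  84]
(265, 265) [ 19  20 144] [  0 221 144]
(319, 268) [ 53 112 153] [ 18 167 153]
red [257 250  17  18 203] centroid [442.2 140.3] circ [442.4 140.6] 23.8 rect [441.9 140.5] [43.8 46.3] 89.6
brass [309 250  22  22 328] centroid [431.9  -7.2] circ [432.5  -7.2] 29.9 rect [432.4  -7.6] [55.7 57.8] 43.0
plate [377 180  31  29 700] centroid [ 612.5 -221.5] circ [ 612.9 -221.7] 43.8 rect [ 612.8 -221.3] [86. 82.] 88.2
plate [258 188  32  30 715] centroid [599.8 117.1] circ [600.  116.5] 44.0 rect [600.2 116.5] [84.2 86. ] 44.9
plate [354 190  16  19  98] centroid [ 591.8 -130.1] circ [ 598.3 -135.7] 30.0 rect [ 600.7 -135.2] [42.9 50.6] 82.3
plate [221 194  20  20 120] centroid [593.1 237.5] circ [595.4 234.7] 31.9 rect [592.4 230.2] [51.  52.3] 55.3
bluetop [227 162  22  20 114] centroid [661.3 193.3] circ [667.1 197.4] 32.2 rect [668.9 201.6] [50.4 52.9] 80.2
bluetop [412 250  18  19 161] centroid [ 422.1 -261. ] circ [ 422.2 -260.7] 23.7 rect [ 422.1 -261.2] [42.7 45.5] 85.0
```

```bash
python3 - <<'E'
from h import *
for n,name,off,sc in (("top","topc",(190,140),3.2),):
    ci=camera_info("top")
    f=lambda x,y,z:ray(ci,(x+.5)/sc+190-.5,(y+.5)/sc+140-.5,z)[:2]*1000
    for lab,cs in (("L",[(111,58),(197,68),(183,151),(95,146)]),("R",[(497,50),(580,52),(582,140),(497,142)])):
        P=np.array([f(x,y,97e-3) for x,y in cs]); print(lab,P.round(1).tolist(),P.mean(0).round(1),[np.linalg.norm(P[i]-P[(i+1)%4]).round(1) for i in range(4)])
im=cv2.imread("pics/top0.png")
cv2.imwrite("pics/tl.png",cv2.resize(im[150:225,215:295],(800,750),interpolation=cv2.INTER_CUBIC)[:600])
cv2.imwrite("pics/tr.png",cv2.resize(im[150:225,335:415],(800,750),interpolation=cv2.INTER_CUBIC)[:600])
E
```

```text
L [[705.1, 236.7], [694.1, 165.1], [623.3, 176.2], [629.8, 248.2]] [663.1 206.5] [np.float64(72.4), np.float64(71.7), np.float64(72.3), np.float64(76.2)]
R [[701.9, -84.7], [697.9, -153.8], [622.1, -150.6], [622.7, -80.9]] [ 661.1 -117.5] [np.float64(69.2), np.float64(75.9), np.float64(69.8), np.float64(79.3)]
```

View pics/tl.png

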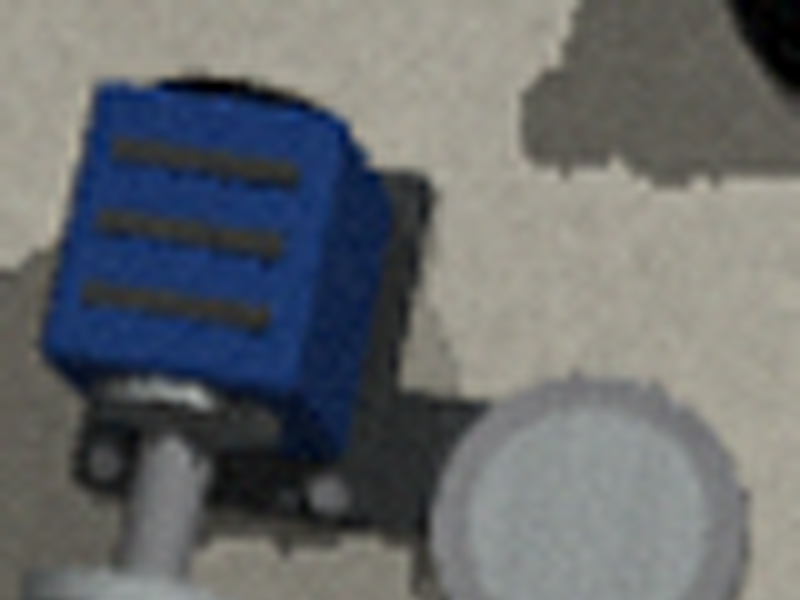

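View pics/tr.png

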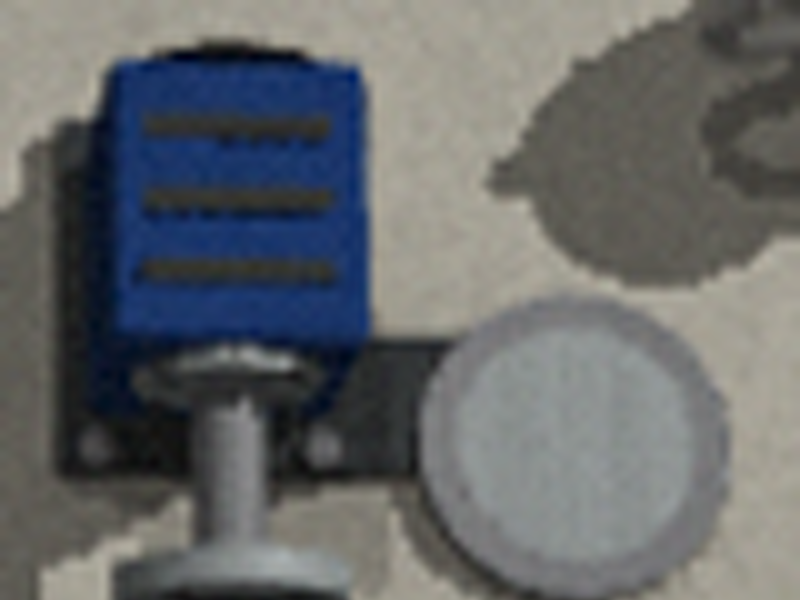

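```bash
python3 - <<'E'
from h import *
ci=camera_info("top")
def F(ox,oy):
    return lambda x,y,z:ray(ci,(x+.5)/10+ox-.5,(y+.5)/10+oy-.5,z)[:2]*1000
D={"L":(F(215,150),[(97,83),(343,113),(293,388),(45,350)],[(112,150,298,172),(98,218,282,245),(83,293,268,318)],(600,117)),
"R":(F(335,150),[(110,62),(362,66),(367,343),(113,335)],[(143,126,330,128),(145,200,330,198),(140,272,335,271)],(612.7,-221.6))}
for k,(f,cs,sl,pl) in D.items():
    P=np.array([f(x,y,.097) for x,y in cs]); c=P.mean(0)
    print(k,c.round(1),[np.linalg.norm(P[i]-P[(i+1)%4]).round(1) for i in range(4)])
    ex=P[0]+P[1]-P[2]-P[3]; ey=P[0]-P[1]+P[3]-P[2]
    print(" yaw edges x",np.degrees(np.arctan2(ex[1],ex[0])).round(2)," y",np.degrees(np.arctan2(-ey[0],ey[1])).round(2))
    mids=[]
    for a,b,c2,d in sl:
        A=f(a,b,.097);B=f(c2,d,.097);e=A-B;mids.append((A+B)/2);print(" slot",np.degrees(np.arctan2(-e[0],e[1])).round(2),np.linalg.norm(e).round(1),((A+B)/2).round(1))
    v=c-np.array(pl); print(" vec",np.linalg.norm(v).round(1),(np.degrees(np.arctan2(v[1],v[0]))-66.8).round(2))
    v=mids[0]-mids[2];print(" mids dir",np.degrees(np.arctan2(v[1],v[0])).round(2))
E
```

```text
L [662.7 210.3] [np.float64(66.3), np.float64(76.1), np.float64(66.2), np.float64(74.1)]
 yaw edges x -9.47  y -9.92
 slot -8.84 49.9 [682.3 207.9]
 slot -10.46 49.4 [663.  211.6]
 slot -9.76 49.4 [642.8 215.1]
 vec 112.4 -10.68
 mids dir -10.32
R [ 661.  -118.2] [np.float64(67.2), np.float64(76.4), np.float64(66.6), np.float64(75.3)]
 yaw edges x -2.43  y -3.24
 slot -2.47 49.7 [ 681.3 -118.9]
 slot -1.18 49.0 [ 661.4 -118.1]
 slot -1.53 51.4 [ 641.5 -117. ]
 vec 114.1 -1.83
 mids dir -2.84
```

```bash
cat >> h.py <<'E'
from scipy.spatial.transform import Rotation as Ro
def need(x,y,z,zdir_deg):
    """shift (m) and turn (deg) for tool straight down with closing axis along heading zdir_deg (mod 180)"""
    o=get_obs(); R=Ro.from_quat(o['tool_rot'])
    best=None
    for a in (zdir_deg,zdir_deg+180):
        a=np.radians(a); Z=np.array([np.cos(a),np.sin(a),0]);Y=np.array([0,0,-1.]);X=np.cross(Y,Z)
        T=Ro.from_matrix(np.c_[X,Y,Z]); rv=np.degrees((T*R.inv()).as_rotvec())
        if best is None or np.linalg.norm(rv)<np.linalg.norm(best): best=rv
    print("t",round(o['time'],2),"pos",o['position'].round(4),"q",o['q'].round(2),"F",o['ft_force'].round(1),"w",round(o['grip_width'],4))
    print("toolZ",R.as_matrix()[:,2].round(3),"turn",best.round(2),"shift",(np.array([x,y,z])-o['position']).round(4))
E
python3 - <<'E'
from h import *
try: print(grip_point_offset)
except Exception as e: print(e)
L0=np.array([609.8,170.2])
def at(o,yaw,x,y):
    a=np.radians(yaw); return o+np.array([np.cos(a)*x-np.sin(a)*y,np.sin(a)*x+np.cos(a)*y])
print("L gap",at(L0,-10,-22,50),"R gap",at(np.array([614.5,-166.5]),-2.1,-22,50))
need(*(at(L0,-10,-22,50)/1000),.15,-10)
ci=camera_info("top")
for n,p,z in (("shade",(305,140),.1),("mug",(433,143),.085),("lamph",(368,258),.056),("jar",(218,260),.058),("bottle",(158,165),.14)): print(n,ray(ci,*p,z).round(3))
E
```

```text
0.0187
L gap [596.81663832 223.26064756] R gap [ 594.34696077 -115.72741872]
t 0.1 pos [0.24   0.5763 0.2011] q [ 1.    0.53  1.43 -0.    1.18 -0.18] F [ 0.2 -0.4  0.5] w 0.0873
toolZ [ 0.385  0.923 -0.002] turn [ 4.000e-02 -1.100e-01 -7.738e+01] shift [ 0.3568 -0.3531 -0.0511]
shade [0.747 0.021 0.1  ]
mug [ 0.734 -0.327  0.085]
lamph [ 0.431 -0.135  0.056]
jar [0.439 0.257 0.058]
bottle [0.676 0.394 0.14 ]
```

Emit:
jog_arm:
  increments:
    - [[0, 0, -8, 0.035, -0.035, 0, 1], [0, 0, -16, 0.07, -0.07, 0, 1], [0, 0, -24, 0.105, -0.105, 0, 1], [0, 0, -32, 0.14, -0.14, 0, 1], [0, 0, -40, 0.175, -0.174, 0, 1], [0, 0, -48, 0.21, -0.208, 0, 1], [0, 0, -56, 0.245, -0.243, 0, 1], [0, 0, -64, 0.28, -0.277, 0, 1]]

```text
time: 0.9
position: [0.5208, 0.2976, 0.2007]
tool_rot: [0.514, -0.487, 0.486, -0.512]
ft_force: [0.4, -0.1, 0.0]
grip_width: 0.0312
```

```bash
python3 - <<'E'
from h import *
need(.5968,.2233,.15,-10)
E
```

```text
t 0.9 pos [0.5208 0.2976 0.2007] q [0.33 0.5  1.5  0.   1.15 0.28] F [ 0.4 -0.1  0. ] w 0.0312
toolZ [ 0.999  0.053 -0.003] turn [ -0.02  -0.16 -13.04] shift [ 0.076  -0.0743 -0.0507]
```

Emit:
jog_arm:
  increments:
    - [[0, -0.1, -6.5, 0.038, -0.037, 0, 1], [0, -0.2, -13, 0.076, -0.0743, -0.02, 1], [0, -0.2, -13, 0.076, -0.0743, -0.0507, 1], [0, -0.2, -13, 0.076, -0.0743, -0.0507, 1]]

```text
time: 1.3
position: [0.5947, 0.2202, 0.145]
tool_rot: [-0.457, 0.544, -0.541, 0.451]
ft_force: [-0.1, 0.1, 0.5]
grip_width: 0.0028
```

```bash
python3 - <<'E'
from h import *
need(.5968,.2233,.15,-10)
for n in("wrist","top"):
    cv2.imwrite(f"pics/{n}1.png",camera(n)[:,:,::-1])
im=cv2.imread("pics/top1.png");cv2.imwrite("pics/top1c.png",cv2.resize(im[140:230,180:300],(800,600),interpolation=cv2.INTER_CUBIC))
E
```

```text
t 1.3 pos [0.5947 0.2202 0.145 ] q [ 0.18  0.61  1.45 -0.    1.09  0.36] F [-0.1  0.1  0.5] w 0.0028
toolZ [ 0.984 -0.177 -0.009] turn [ 0.1  -0.53  0.18] shift [0.0021 0.0031 0.005 ]
```

View pics/wrist1.png

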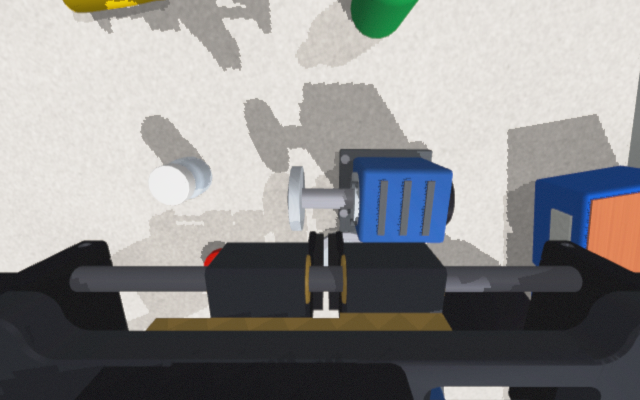

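View pics/top1c.png

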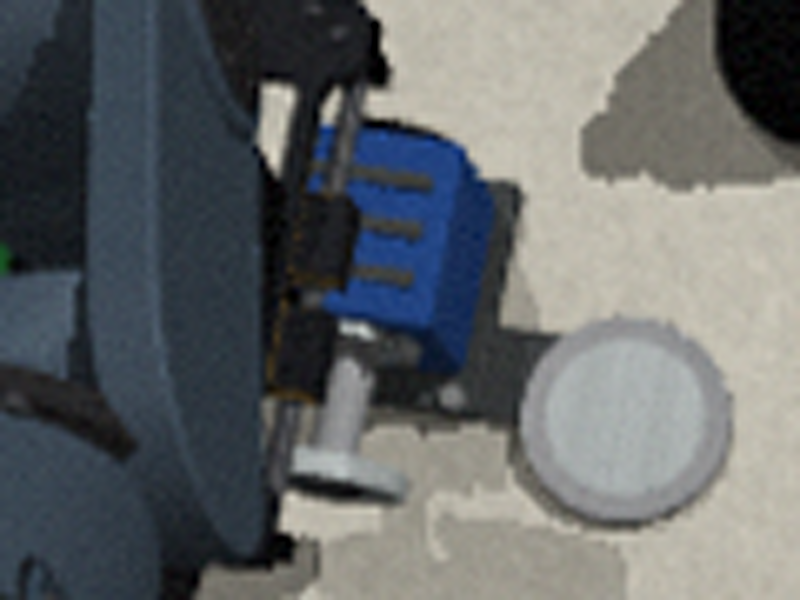

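```bash
python3 - <<'E'
from h import *
ci=camera_info("wrist"); o=np.array([609.8,170.2]);a=np.radians(-10);Rz=np.array([[np.cos(a),-np.sin(a)],[np.sin(a),np.cos(a)]])
for n,u,v,z in (("shaft",325,198,.065),("flange back edge top",303,198,.085),("flange bottom edge -y side back",303,228,.065),("flange +y",303,167,.065),("housing front top -y",360,241,.097),("hous front top+y",364,157,.097),("hous back -y",442,241,.097),("hous back +y",449,170,.097)):
    X=ray(ci,u,v,z); print(n,X.round(4),"drive",(Rz.T@(X[:2]*1000-o)).round(1))
print(proj(ci,get_obs()['position']))
E
```

```text
shaft [0.5947 0.2262 0.065 ] drive [-24.6  52.6]
flange back edge top [0.5757 0.2352 0.085 ] drive [-44.8  58.1]
flange bottom edge -y side back [0.5667 0.1985 0.065 ] drive [-47.3  20.4]
flange +y [0.5792 0.2606 0.065 ] drive [-45.9  83.7]
housing front top -y [0.621  0.1889 0.097 ] drive [ 7.8 20.4]
hous front top+y [0.635  0.2646 0.097 ] drive [ 8.4 97.4]
hous back -y [0.6953 0.1759 0.097 ] drive [83.2 20.5]
hous back +y [0.7049 0.2411 0.097 ] drive [81.3 86.3]
[326.27024491 233.61799288]
```

Emit:
jog_arm:
  increments:
    - [[0, -0.5, 0, 0.002, 0.003, -0.02, 1], [0, -0.5, 0, 0.002, 0.003, -0.045, 1], [0, -0.5, 0, 0.002, 0.003, -0.061, 1], [0, -0.5, 0, 0.002, 0.003, -0.061, 1], [0, -0.5, 0, 0.002, 0.003, -0.061, 1]]

```text
time: 1.9
position: [0.5977, 0.2276, 0.0895]
tool_rot: [0.453, -0.54, 0.543, -0.457]
ft_force: [1.1, -0.3, 1.3]
grip_width: 0.0007
```

```bash
python3 - <<'E'
from h import *
need(.5968,.2233,.083,-10)
E
```

```text
t 1.9 pos [0.5977 0.2276 0.0895] q [ 0.19  0.68  1.49 -0.    0.96  0.36] F [ 1.1 -0.3  1.3] w 0.0007
toolZ [ 0.985 -0.172  0.007] turn [-0.04  0.43 -0.12] shift [-0.0009 -0.0043 -0.0065]
```

Emit:
jog_arm:
  increments:
    - [[0, 0.4, 0, -0.001, -0.004, -0.006, 1], [0, 0.4, 0, -0.001, -0.004, -0.006, 1], [0, 0.4, 0, -0.001, -0.004, -0.006, 1]]

```text
time: 2.2
position: [0.5971, 0.2237, 0.0843]
tool_rot: [0.454, -0.541, 0.541, -0.456]
ft_force: [1.0, 0.3, -0.1]
grip_width: 0.0003
```

```bash
python3 - <<'E'
from h import *
need(.5968,.2233,.083,-10)
E
```

```text
t 2.2 pos [0.5971 0.2237 0.0843] q [0.18 0.69 1.5  0.   0.96 0.36] F [ 1.   0.3 -0.1] w 0.0003
toolZ [ 0.985 -0.172  0.002] turn [-0.05  0.1  -0.12] shift [-0.0003 -0.0004 -0.0013]
```

Emit:
jog_arm:
  increments:
    - [[0, 0, 0, -0.003, 0.0005, 0, 1], [0, 0, 0, -0.006, 0.001, 0, 1], [0, 0, 0, -0.008, 0.0014, 0, 1], [0, 0, 0, -0.01, 0.0018, 0, 1], [0, 0, 0, -0.01, 0.0018, 0, 1]]

```text
time: 2.7
position: [0.5866, 0.2255, 0.0843]
tool_rot: [0.455, -0.541, 0.541, -0.456]
ft_force: [0.5, 0.3, -0.7]
grip_width: 0.0002
```

Emit:
jog_arm:
  increments:
    - [[0, 0, 0, -0.001, 0.0002, 0, 1], [0, 0, 0, -0.002, 0.0004, 0, 1], [0, 0, 0, -0.003, 0.0005, 0, 1], [0, 0, 0, -0.004, 0.0007, 0, 1]]

```text
time: 3.1
position: [0.5825, 0.2262, 0.0842]
tool_rot: [0.455, -0.541, 0.541, -0.456]
ft_force: [0.8, -0.5, -0.4]
grip_width: 0.0005
```

Emit:
jog_arm:
  increments:
    - [[0, 0, 0, -0.001, 0.0002, 0, 1], [0, 0, 0, -0.002, 0.0004, 0, 1], [0, 0, 0, -0.003, 0.0005, 0, 1], [0, 0, 0, -0.004, 0.0007, 0, 1]]

```text
time: 3.5
position: [0.5784, 0.227, 0.0843]
tool_rot: [0.455, -0.541, 0.541, -0.456]
ft_force: [0.4, 0.3, 0.5]
grip_width: 0.0006
```

Emit:
jog_arm:
  increments:
    - [[0, 0, 0, -0.001, 0.0002, 0, 1], [0, 0, 0, -0.002, 0.0004, 0, 1], [0, 0, 0, -0.003, 0.0005, 0, 1], [0, 0, 0, -0.004, 0.0007, 0, 1]]

```text
time: 3.9
position: [0.5744, 0.2277, 0.0843]
tool_rot: [0.455, -0.541, 0.541, -0.456]
ft_force: [-0.4, 0.3, -0.3]
grip_width: 0.0005
```

```bash
python3 - <<'E'
from h import *
need(.5968,.2233,.083,-10)
for n in("wrist","top"):
    cv2.imwrite(f"pics/{n}2.png",camera(n)[:,:,::-1])
im=cv2.imread("pics/top2.png");cv2.imwrite("pics/top2c.png",cv2.resize(im[140:230,180:300],(800,600),interpolation=cv2.INTER_CUBIC))
E
```

```text
t 3.9 pos [0.5744 0.2277 0.0843] q [0.2  0.66 1.55 0.   0.92 0.37] F [-0.4  0.3 -0.3] w 0.0005
toolZ [ 0.985 -0.171  0.001] turn [-0.05  0.07 -0.13] shift [ 0.0224 -0.0044 -0.0013]
```

View pics/wrist2.png

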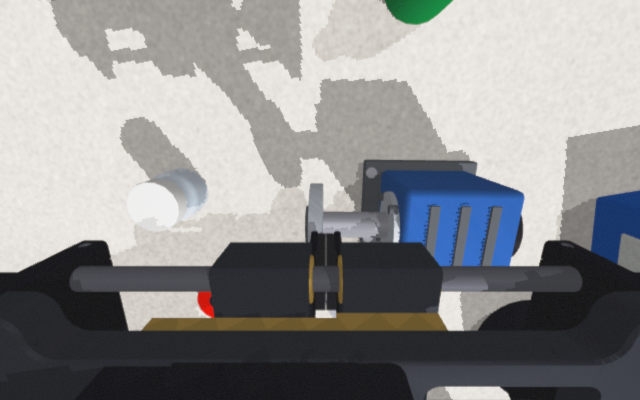

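View pics/top2c.png

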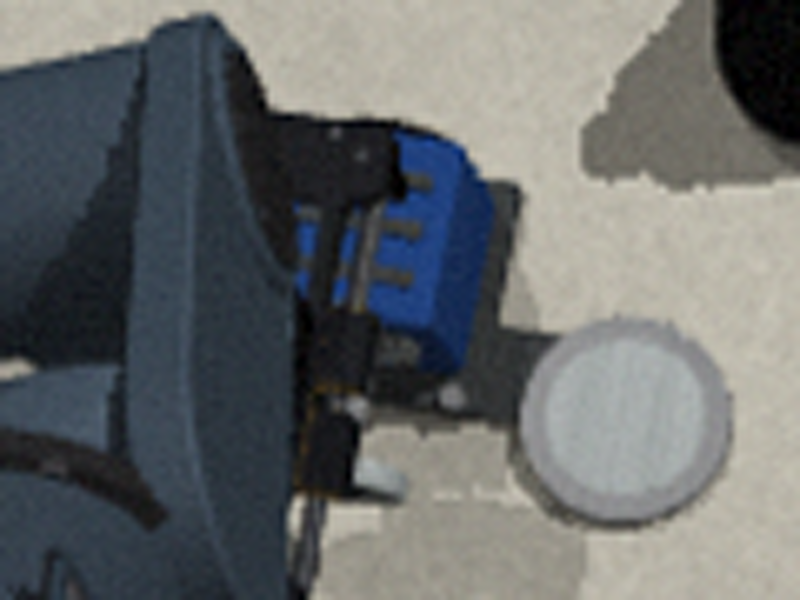

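```bash
python3 - <<'E'
from h import *
ci=camera_info("wrist"); o=np.array([609.8,170.2]);a=np.radians(-10);Rz=np.array([[np.cos(a),-np.sin(a)],[np.sin(a),np.cos(a)]])
for n,u,v,z in (("flange back edge +y",323,184,.065),("flange front top",306,220,.085),("flange back ~",323,215,.085),("housing front top +y",397,175,.097)):
    X=ray(ci,u,v,z); print(n,X.round(4),"drive",(Rz.T@(X[:2]*1000-o)).round(1))
p=get_obs()['position']
M=Ro.from_quat(get_obs()['tool_rot']).as_matrix()
for d in(-15,-8,0,8,15): print(d,proj(ci,p+M[:,2]*d/1000).round(1))
im=cv2.imread("pics/wrist2.png");cv2.imwrite("pics/w2c.png",cv2.resize(im[160:330,260:420],(640,680),interpolation=cv2.INTER_CUBIC)[:600])
E
```

```text
flange back edge +y [0.5773 0.2594 0.065 ] drive [-47.5  82.2]
flange front top [0.5621 0.2405 0.085 ] drive [-59.2  61. ]
flange back ~ [0.5744 0.2421 0.085 ] drive [-47.3  64.7]
housing front top +y [0.6251 0.2641 0.097 ] drive [-1.2 95.2]
-15 [305.2 233.6]
-8 [315.  233.6]
0 [326.3 233.6]
8 [337.5 233.6]
15 [347.4 233.6]
```

View pics/w2c.png

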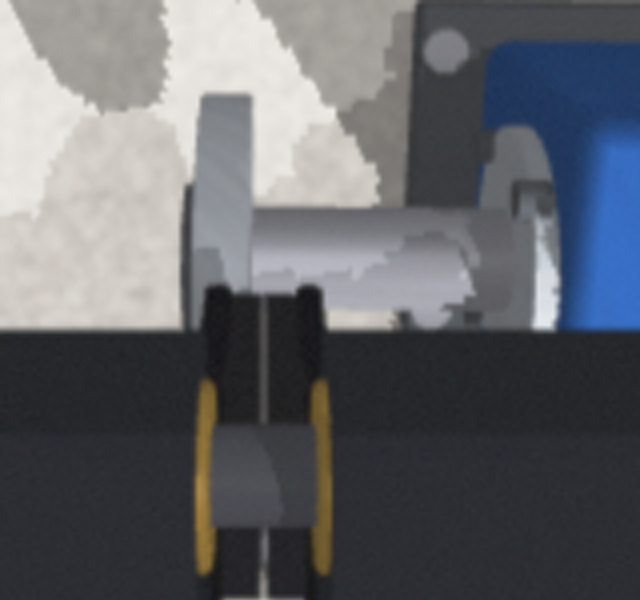

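```bash
python3 - <<'E'
from h import *
ci=camera_info("wrist"); o=get_obs();p=o['position']
M=Ro.from_quat(o['tool_rot']).as_matrix()
print("cam",(-np.array(ci['R']).T@ci['t']).round(3), "toolX",M[:,0].round(2), "axis",np.array(ci['R'])[2].round(3))
for h in(0,.01,.02,.03,.05):
  for w in (-.0095,.0095):
    print(h,w,[proj(ci,p+M[:,2]*d/1000-M[:,1]*h+M[:,0]*w).round(0).tolist() for d in(-15,-8,8)])
E
```

```text
cam [0.587 0.304 0.267] toolX [-0.17 -0.99 -0.  ] axis [-0.048 -0.279 -0.959]
0 -0.0095 [[305.0, 221.0], [315.0, 221.0], [338.0, 221.0]]
0 0.0095 [[305.0, 246.0], [315.0, 246.0], [337.0, 246.0]]
0.01 -0.0095 [[304.0, 226.0], [314.0, 226.0], [338.0, 226.0]]
0.01 0.0095 [[304.0, 252.0], [315.0, 252.0], [338.0, 252.0]]
0.02 -0.0095 [[303.0, 232.0], [314.0, 232.0], [339.0, 232.0]]
0.02 0.0095 [[303.0, 259.0], [314.0, 259.0], [339.0, 259.0]]
0.03 -0.0095 [[301.0, 239.0], [313.0, 239.0], [340.0, 239.0]]
0.03 0.0095 [[302.0, 267.0], [313.0, 267.0], [339.0, 267.0]]
0.05 -0.0095 [[298.0, 254.0], [311.0, 254.0], [342.0, 254.0]]
0.05 0.0095 [[299.0, 286.0], [312.0, 286.0], [341.0, 286.0]]
```

```bash
python3 - <<'E'
from h import *
im=camera("scene")[:,:,::-1]; cv2.imwrite("pics/s2.png",cv2.resize(im[130:230,320:450],(780,600),interpolation=cv2.INTER_CUBIC))
ci=camera_info("scene");p=get_obs()['position']
for h in (0,.01,.02): 
    q=proj(ci,p+[0,0,h]); print(h,q,(q-[320,130])*6)
E
```

```text
0 [365.23509884 162.29529236] [271.41059306 193.77175415]
0.01 [365.35757127 159.89773593] [272.14542761 179.3864156 ]
0.02 [365.48099143 157.48162641] [272.88594855 164.88975845]
```

View pics/s2.png

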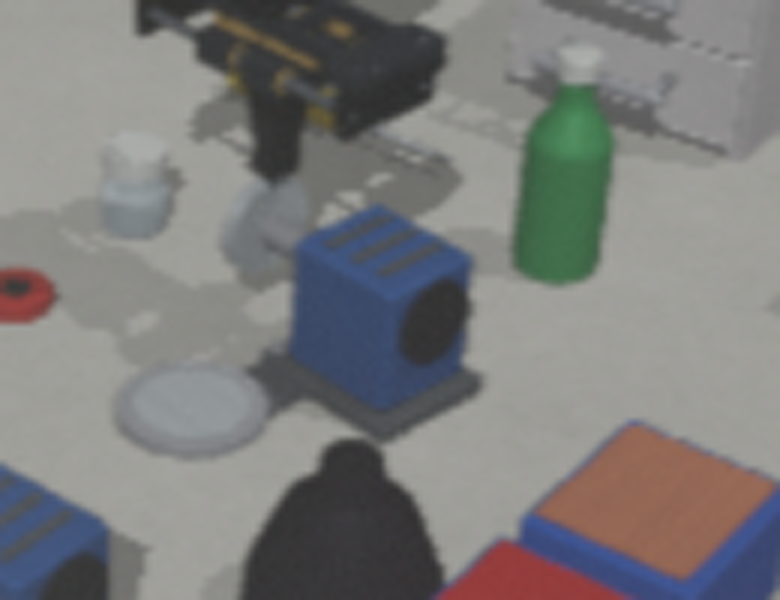

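Emit:
jog_arm:
  increments:
    - [[0, 0, 0, 0.01, -0.0018, 0, 1], [0, 0, 0, 0.02, -0.0036, 0, 1], [0, 0, 0, 0.02, -0.0036, -0.004, 1], [0, 0, 0, 0.02, -0.0036, -0.007, 1], [0, 0, 0, 0.02, -0.0036, -0.007, 1]]

```text
time: 4.55
position: [0.5935, 0.2238, 0.0763]
tool_rot: [-0.455, 0.542, -0.541, 0.455]
ft_force: [-0.3, -0.4, 0.3]
grip_width: 0.0004
```

Emit:
jog_arm:
  increments:
    - [[0, 0, 0, 0, 0, -0.001, 1], [0, 0, 0, 0, 0, -0.002, 1], [0, 0, 0, 0, 0, -0.003, 1], [0, 0, 0, 0, 0, -0.003, 1]]

```text
time: 4.95
position: [0.5933, 0.2239, 0.0732]
tool_rot: [-0.455, 0.542, -0.541, 0.455]
ft_force: [0.6, 0.1, -0.7]
grip_width: 0.0009
```

Emit:
jog_arm:
  increments:
    - [[0, 0, 0, 0, 0, -0.002, 1], [0, 0, 0, 0, 0, -0.003, 1], [0, 0, 0, 0, 0, -0.004, 1], [0, 0, 0, 0, 0, -0.004, 1]]

```text
time: 5.35
position: [0.5932, 0.2238, 0.069]
tool_rot: [-0.455, 0.542, -0.541, 0.455]
ft_force: [0.1, -0.3, 0.4]
grip_width: 0.0004
```

```bash
python3 - <<'E'
from h import *
need(.5968,.2233,.083,-10)
im=camera("scene")[:,:,::-1]; cv2.imwrite("pics/s3.png",cv2.resize(im[130:230,320:450],(780,600),interpolation=cv2.INTER_CUBIC))
im=camera("wrist")[:,:,::-1]; cv2.imwrite("pics/w3.png",cv2.resize(im[120:280,260:420],(600,600),interpolation=cv2.INTER_CUBIC))
E
```

```text
t 5.35 pos [0.5932 0.2238 0.069 ] q [0.18 0.7  1.51 0.   0.93 0.36] F [ 0.1 -0.3  0.4] w 0.0004
toolZ [ 0.985 -0.172 -0.002] turn [-0.02 -0.1  -0.12] shift [ 0.0036 -0.0005  0.014 ]
```

View pics/s3.png

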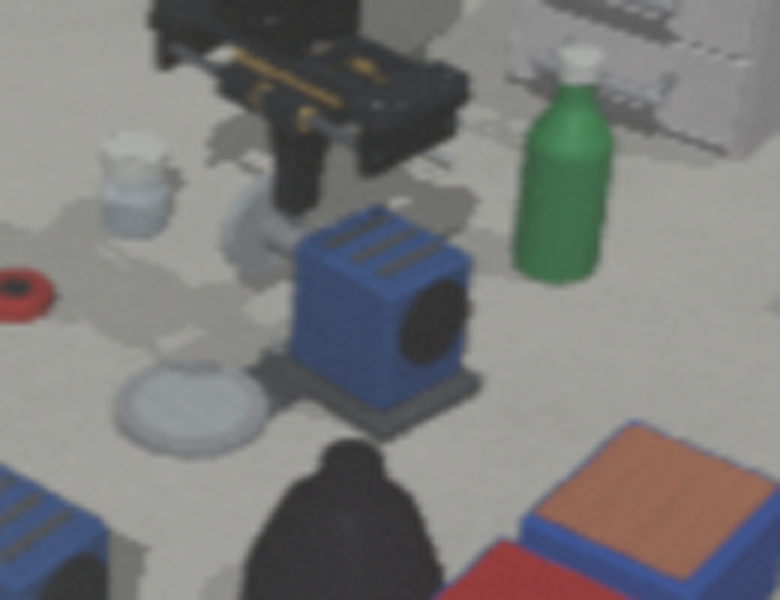

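View pics/w3.png

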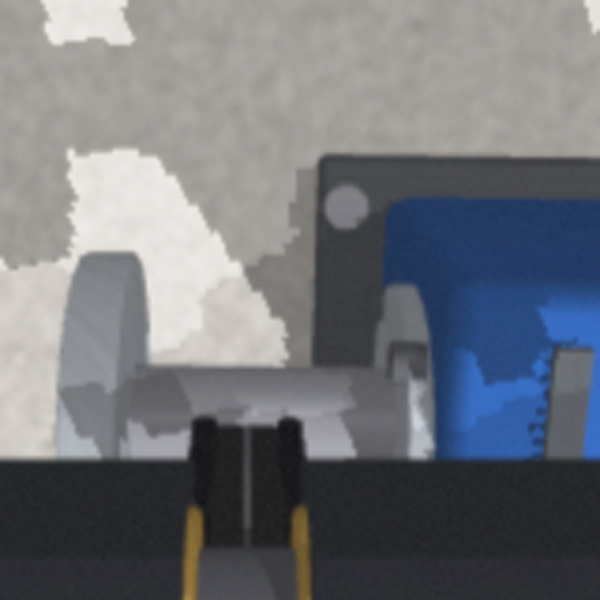

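Emit:
jog_arm:
  increments:
    - [[0, 0, 0, -0.003, 0.0005, 0, 1], [0, 0, 0, -0.006, 0.001, 0, 1], [0, 0, 0, -0.008, 0.0014, 0, 1], [0, 0, 0, -0.01, 0.0018, 0, 1], [0, 0, 0, -0.011, 0.002, 0, 1], [0, 0, 0, -0.012, 0.0021, 0, 1]]

```text
time: 6.05
position: [0.5812, 0.226, 0.0692]
tool_rot: [-0.455, 0.542, -0.541, 0.455]
ft_force: [0.6, 0.8, 0.8]
grip_width: 0.0004
```

Emit:
jog_arm:
  increments:
    - [[0, 0, 0, -0.001, 0.0002, 0, 1], [0, 0, 0, -0.002, 0.0004, 0, 1], [0, 0, 0, -0.003, 0.0005, 0, 1]]

```text
time: 6.35
position: [0.5796, 0.2264, 0.0694]
tool_rot: [0.455, -0.541, 0.541, -0.456]
ft_force: [3.9, -1.1, -1.6]
grip_width: 0.0005
```

Emit:
jog_arm:
  increments:
    - [[0, 0, 0, -0.001, 0.0002, 0, 1], [0, 0, 0, -0.002, 0.0004, 0, 1], [0, 0, 0, -0.003, 0.0005, 0, 1]]

```text
time: 6.65
position: [0.5768, 0.2269, 0.0694]
tool_rot: [0.454, -0.541, 0.542, -0.456]
ft_force: [3.3, -1.3, -2.3]
grip_width: 0.0003
```

Emit:
jog_arm:
  increments:
    - [[0, 0, 0, -0.001, 0.0002, 0, 1], [0, 0, 0, -0.002, 0.0004, 0, 1]]

```text
time: 6.85
position: [0.5747, 0.2273, 0.0694]
tool_rot: [0.454, -0.541, 0.542, -0.456]
ft_force: [3.6, -0.8, -1.4]
grip_width: 0.0001
```

Emit:
jog_arm:
  increments:
    - [[0, 0, 0, -0.001, 0.0002, 0, 1], [0, 0, 0, -0.002, 0.0004, 0, 1]]

```text
time: 7.05
position: [0.5726, 0.2277, 0.0694]
tool_rot: [0.454, -0.541, 0.542, -0.456]
ft_force: [3.2, -1.1, -1.8]
grip_width: 0.0004
```

Emit:
jog_arm:
  increments:
    - [[0, 0, 0, -0.001, 0.0002, 0, 1], [0, 0, 0, -0.002, 0.0004, 0, 1], [0, 0, 0, -0.003, 0.0005, 0, 1], [0, 0, 0, -0.004, 0.0007, 0, 1]]

```text
time: 7.45
position: [0.5686, 0.2285, 0.0694]
tool_rot: [0.454, -0.541, 0.542, -0.456]
ft_force: [3.4, -1.4, -1.8]
grip_width: 0.0004
```

Emit:
jog_arm:
  increments:
    - [[0, 0, 0, -0.001, 0.0002, 0, 1], [0, 0, 0, -0.002, 0.0004, 0, 1], [0, 0, 0, -0.003, 0.0005, 0, 1], [0, 0, 0, -0.004, 0.0007, 0, 1]]

```text
time: 7.85
position: [0.5645, 0.2292, 0.0694]
tool_rot: [0.454, -0.541, 0.541, -0.456]
ft_force: [2.5, -1.3, -1.6]
grip_width: 0.0004
```

Emit:
jog_arm:
  increments:
    - [[0, 0, 0, -0.001, 0.0002, 0, 1], [0, 0, 0, -0.002, 0.0004, 0, 1], [0, 0, 0, -0.003, 0.0005, 0, 1], [0, 0, 0, -0.004, 0.0007, 0, 1]]

```text
time: 8.25
position: [0.5604, 0.2299, 0.0694]
tool_rot: [0.454, -0.541, 0.542, -0.456]
ft_force: [2.8, -0.7, -2.7]
grip_width: 0.0008
```

Emit:
jog_arm:
  increments:
    - [[0, 0, 0, -0.001, 0.0002, 0, 1], [0, 0, 0, -0.002, 0.0004, 0, 1], [0, 0, 0, -0.003, 0.0005, 0, 1], [0, 0, 0, -0.004, 0.0007, 0, 1]]

```text
time: 8.65
position: [0.5564, 0.2307, 0.0694]
tool_rot: [0.454, -0.541, 0.542, -0.456]
ft_force: [3.2, -1.1, -2.6]
grip_width: 0.0005
```

Emit:
jog_arm:
  increments:
    - [[0, 0, 0, -0.001, 0.0002, 0, 1], [0, 0, 0, -0.002, 0.0004, 0, 1]]

```text
time: 8.85
position: [0.5543, 0.2311, 0.0694]
tool_rot: [0.454, -0.541, 0.542, -0.456]
ft_force: [4.0, -1.4, -2.2]
grip_width: 0.0003
```

Emit:
jog_arm:
  increments:
    - [[0, 0, 0, -0.001, 0.0002, 0, 1], [0, 0, 0, -0.002, 0.0004, 0, 1]]

```text
time: 9.05
position: [0.5526, 0.2315, 0.0694]
tool_rot: [0.454, -0.541, 0.542, -0.456]
ft_force: [4.6, -1.0, -3.4]
grip_width: 0.0002
```

Emit:
jog_arm:
  increments:
    - [[0, 0, 0, -0.001, 0.0002, 0, 1], [0, 0, 0, -0.0015, 0.0003, 0, 1]]

```text
time: 9.25
position: [0.5526, 0.2315, 0.0695]
tool_rot: [0.453, -0.54, 0.542, -0.457]
ft_force: [5.9, -2.3, -5.4]
grip_width: 0.0007
```

Emit:
jog_arm:
  increments:
    - [[0, 0, 0, -0.001, 0.0002, 0, 1], [0, 0, 0, -0.001, 0.0002, 0, 1]]

```text
time: 9.45
position: [0.5527, 0.2315, 0.0696]
tool_rot: [0.453, -0.539, 0.543, -0.458]
ft_force: [6.3, -2.1, -3.7]
grip_width: 0.0003
```

Emit:
jog_arm:
  increments:
    - [[0, 0, 0, -0.002, 0.0004, 0, 1], [0, 0, 0, -0.003, 0.0005, 0, 1]]

```text
time: 9.65
position: [0.5528, 0.2316, 0.0699]
tool_rot: [0.451, -0.538, 0.544, -0.459]
ft_force: [8.9, -2.4, -6.9]
grip_width: 0.0003
```

Emit:
jog_arm:
  increments:
    - [[0, 0, 0, 0.006, -0.001, 0, 1], [0, 0, 0, 0.014, -0.0025, 0, 1], [0, 0, 0, 0.014, -0.0025, 0.02, 1], [0, 0, 0, 0.014, -0.0025, 0.05, 1], [0, 0, 0, 0.014, -0.0025, 0.065, 1]]

```text
time: 10.15
position: [0.567, 0.2295, 0.1368]
tool_rot: [0.451, -0.538, 0.544, -0.46]
ft_force: [-0.2, -0.8, 0.2]
grip_width: 0.0005
```

```bash
python3 - <<'E'
from h import *
need(.5923,-.1156,.13,-2.1)
E
```

```text
t 10.15 pos [0.567  0.2295 0.1368] q [ 0.2   0.58  1.54 -0.    1.    0.38] F [-0.2 -0.8  0.2] w 0.0005
toolZ [ 0.985 -0.171  0.015] turn [-0.11  0.87  7.74] shift [ 0.0253 -0.3451 -0.0068]
```

Emit:
jog_arm:
  increments:
    - [[0, 0.3, 2, 0.007, -0.049, 0, 1], [0, 0.6, 4, 0.014, -0.098, 0, 1], [0, 0.9, 6, 0.02, -0.147, 0, 1], [0, 0.9, 7.7, 0.025, -0.196, 0, 1], [0, 0.9, 7.7, 0.025, -0.245, 0, 1], [0, 0.9, 7.7, 0.025, -0.294, 0, 1], [0, 0.9, 7.7, 0.025, -0.343, -0.005, 1], [-0.1, 0.9, 7.7, 0.025, -0.345, -0.007, 1]]

```text
time: 10.95
position: [0.592, -0.1215, 0.1297]
tool_rot: [0.489, -0.511, 0.511, -0.488]
ft_force: [-0.1, 0.4, -0.5]
grip_width: 0.0007
```

Emit:
jog_arm:
  increments:
    - [[0, 0, 0, 0, 0, 0, 1], [0, 0, 0, 0, 0, 0, 1]]

```text
time: 11.15
position: [0.5915, -0.1209, 0.1295]
tool_rot: [-0.489, 0.511, -0.511, 0.488]
ft_force: [-0.0, 0.2, -0.7]
grip_width: 0.0006
```

```bash
python3 - <<'E'
from h import *
need(.5923,-.1156,.07,-2.1)
im=camera("wrist")[:,:,::-1]; cv2.imwrite("pics/w4.png",im)
ci=camera_info("wrist"); np.savez("pics/w4.npz",**ci)
im=camera("top")[:,:,::-1]; cv2.imwrite("pics/t4.png",cv2.resize(im[140:230,200:320],(800,600),interpolation=cv2.INTER_CUBIC))
E
```

```text
t 11.15 pos [ 0.5915 -0.1209  0.1295] q [-0.39  0.59  1.55 -0.    1.   -0.34] F [-0.   0.2 -0.7] w 0.0006
toolZ [ 0.999 -0.044 -0.002] turn [ 0.01 -0.11  0.43] shift [ 0.0008  0.0053 -0.0595]
```

View pics/w4.png

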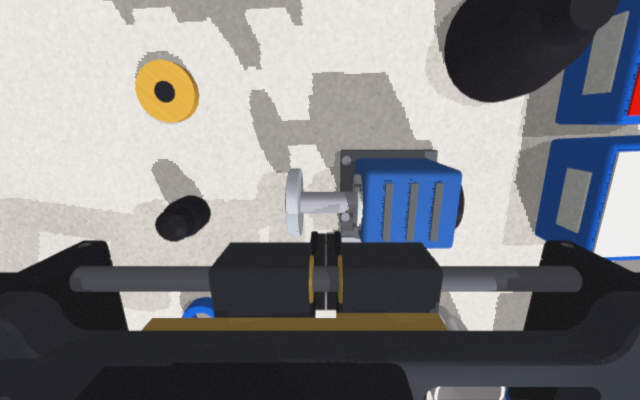

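View pics/t4.png

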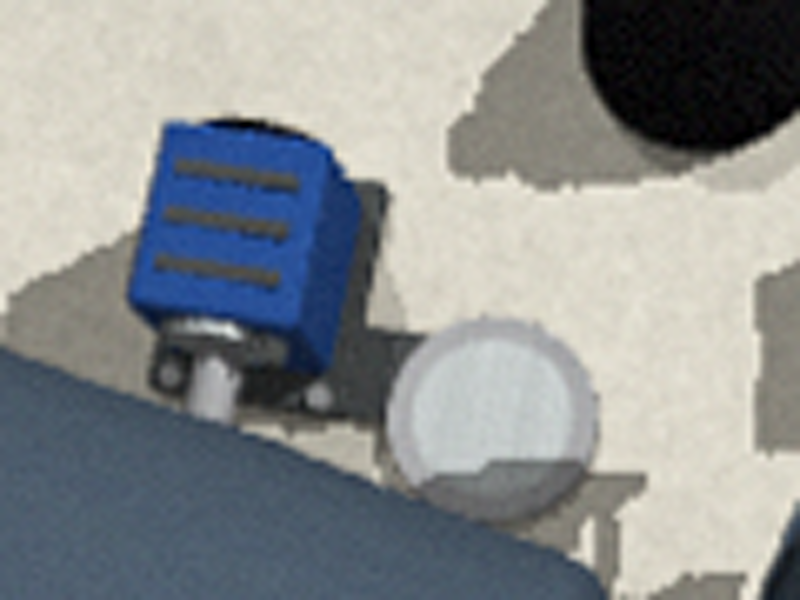

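```bash
python3 - <<'E'
from h import *
ci=camera_info("wrist"); o=np.array([614.5,-166.5]);a=np.radians(-2.1);Rz=np.array([[np.cos(a),-np.sin(a)],[np.sin(a),np.cos(a)]])
for n,u,v,z in (("shaft",325,203,.065),("flange back +y",302,170,.065),("fl back -y",302,235,.065),("housing ft-y",361,245,.097)):
    X=ray(ci,u,v,z); print(n,X.round(4),"drive",(Rz.T@(X[:2]*1000-o)).round(1))
print("tcp",Rz.T@(get_obs()['position'][:2]*1000-o))
E
```

```text
shaft [ 0.5907 -0.1163  0.065 ] drive [-25.6  49.3]
flange back +y [ 0.5714 -0.0844  0.065 ] drive [-46.1  80.4]
fl back -y [ 0.5671 -0.1476  0.065 ] drive [-48.   17.2]
housing ft-y [ 0.6202 -0.1453  0.097 ] drive [ 4.9 21.4]
tcp [-24.43327682  45.82078299]
```

Emit:
jog_arm:
  increments:
    - [[0, 0, 0.4, 0.001, 0.005, -0.015, 1], [0, 0, 0.4, 0.001, 0.005, -0.035, 1], [0, 0, 0.4, 0.001, 0.005, -0.052, 1], [0, 0, 0.4, 0.001, 0.005, -0.0605, 1], [0, 0, 0.4, 0.001, 0.005, -0.0605, 1], [0, 0, 0.4, -0.002, 0.005, -0.0605, 1], [0, 0, 0.4, -0.006, 0.005, -0.0605, 1], [0, 0, 0.4, -0.009, 0.005, -0.0605, 1]]

```text
time: 12.05
position: [0.5827, -0.1149, 0.0701]
tool_rot: [0.491, -0.509, 0.509, -0.491]
ft_force: [0.1, -0.2, -0.4]
grip_width: 0.0004
```

Emit:
jog_arm:
  increments:
    - [[0, 0, 0, -0.001, 0, 0, 1], [0, 0, 0, -0.002, 0.0001, 0, 1]]

```text
time: 12.25
position: [0.5808, -0.115, 0.0707]
tool_rot: [0.491, -0.508, 0.509, -0.491]
ft_force: [-1.1, 0.6, 0.7]
grip_width: 0.0006
```

Emit:
jog_arm:
  increments:
    - [[0, 0, 0, -0.001, 0, -0.0005, 1], [0, 0, 0, -0.002, 0.0001, -0.001, 1]]

```text
time: 12.45
position: [0.5789, -0.1151, 0.0698]
tool_rot: [0.491, -0.508, 0.509, -0.491]
ft_force: [0.1, -0.2, 0.1]
grip_width: 0.0007
```

Emit:
jog_arm:
  increments:
    - [[0, 0, 0, -0.001, 0, 0, 1], [0, 0, 0, -0.002, 0.0001, 0, 1]]

```text
time: 12.65
position: [0.5777, -0.1151, 0.0698]
tool_rot: [0.49, -0.508, 0.51, -0.491]
ft_force: [2.4, 0.6, -1.8]
grip_width: 0.0006
```

Emit:
jog_arm:
  increments:
    - [[0, 0, 0, -0.001, 0, 0, 1], [0, 0, 0, -0.002, 0.0001, 0, 1]]

```text
time: 12.85
position: [0.5769, -0.1151, 0.0699]
tool_rot: [0.49, -0.507, 0.511, -0.492]
ft_force: [2.7, 1.1, -2.8]
grip_width: 0.0006
```

Emit:
jog_arm:
  increments:
    - [[0, 0, 0, -0.001, 0, 0, 1], [0, 0, 0, -0.002, 0.0001, 0, 1]]

```text
time: 13.05
position: [0.5755, -0.1151, 0.07]
tool_rot: [0.49, -0.507, 0.511, -0.492]
ft_force: [2.9, 1.7, -2.7]
grip_width: 0.0004
```

Emit:
jog_arm:
  increments:
    - [[0, 0, 0, -0.001, 0, 0, 1], [0, 0, 0, -0.002, 0.0001, 0, 1]]

```text
time: 13.25
position: [0.5739, -0.115, 0.07]
tool_rot: [0.489, -0.506, 0.512, -0.492]
ft_force: [4.4, 0.7, -4.0]
grip_width: 0.0007
```

Emit:
jog_arm:
  increments:
    - [[0, 0, 0, -0.001, 0, 0, 1], [0, 0, 0, -0.002, 0.0001, 0, 1]]

```text
time: 13.45
position: [0.574, -0.1151, 0.0702]
tool_rot: [0.488, -0.505, 0.513, -0.493]
ft_force: [7.4, 1.3, -5.3]
grip_width: 0.0005
```

Emit:
jog_arm:
  increments:
    - [[0, 0, 0, -0.002, 0.0001, 0, 1], [0, 0, 0, -0.003, 0.0001, 0, 1]]

```text
time: 13.65
position: [0.5741, -0.1152, 0.0704]
tool_rot: [0.486, -0.504, 0.515, -0.494]
ft_force: [9.3, 3.1, -6.3]
grip_width: 0.0007
```

```bash
python3 - <<'E'
from h import *
need(.5739+.012,-.1156,.07,-2.1)
E
```

```text
t 13.65 pos [ 0.5741 -0.1152  0.0704] q [-0.39  0.65  1.66  0.01  0.82 -0.36] F [ 9.3  3.1 -6.3] w 0.0007
toolZ [ 0.999 -0.039  0.02 ] turn [0.2  1.14 0.13] shift [ 0.0118 -0.0004 -0.0004]
```

Emit:
jog_arm:
  increments:
    - [[0, 0.5, 0, 0.005, 0, 0, 1], [0, 1.1, 0, 0.012, 0, 0, 1], [0, 1.1, 0, 0.012, 0, 0.03, 1], [0, 1.1, 0, 0.012, 0, 0.06, 1], [0, 1.1, 0, 0.012, 0, 0.06, 1]]

```text
time: 14.15
position: [0.5885, -0.1164, 0.1343]
tool_rot: [0.49, -0.506, 0.513, -0.49]
ft_force: [0.7, 0.7, 0.3]
grip_width: 0.0004
```

```bash
python3 - <<'E'
from h import *
need(.5264,-.1132,.066,-2.1)
im=camera("scene")[:,:,::-1]; cv2.imwrite("pics/s5.png",cv2.resize(im[140:270,270:430],(738,600),interpolation=cv2.INTER_CUBIC))
E
```

```text
t 14.15 pos [ 0.5885 -0.1164  0.1343] q [-0.38  0.57  1.57 -0.    0.99 -0.34] F [0.7 0.7 0.3] w 0.0004
toolZ [ 0.999 -0.038  0.006] turn [0.39 0.36 0.1 ] shift [-0.0621  0.0032 -0.0683]
```

View pics/s5.png

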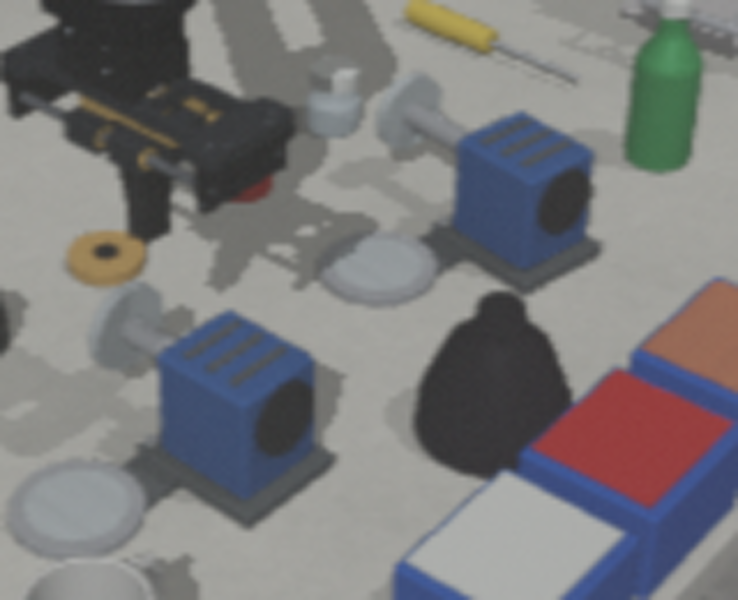

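The scene view shows both shafts out, and the far (left) drive's shaft is clearly longer. Next I'll push the right one home.

Emit:
jog_arm:
  increments:
    - [[0.2, 0.2, 0.1, -0.03, 0.003, 0, 1], [0.4, 0.4, 0.1, -0.062, 0.003, 0, 1], [0.4, 0.4, 0.1, -0.062, 0.003, -0.02, 1], [0.4, 0.4, 0.1, -0.062, 0.003, -0.045, 1], [0.4, 0.4, 0.1, -0.062, 0.003, -0.068, 1], [0.4, 0.4, 0.1, -0.062, 0.003, -0.068, 1], [0.4, 0.4, 0.1, -0.058, 0.003, -0.068, 1], [0.4, 0.4, 0.1, -0.053, 0.003, -0.068, 1]]

```text
time: 15.0
position: [0.5348, -0.1131, 0.065]
tool_rot: [-0.491, 0.51, -0.508, 0.49]
ft_force: [0.2, -0.6, 0.8]
grip_width: 0.0001
```

Emit:
jog_arm:
  increments:
    - [[0, 0, 0, 0.003, 0, 0, 1], [0, 0, 0, 0.005, 0, 0, 1]]

```text
time: 15.2
position: [0.5412, -0.1135, 0.066]
tool_rot: [-0.491, 0.509, -0.509, 0.491]
ft_force: [-0.2, 0.2, 0.6]
grip_width: 0.0007
```

Emit:
jog_arm:
  increments:
    - [[0, 0, 0, 0.001, 0, 0, 1], [0, 0, 0, 0.002, 0, 0, 1], [0, 0, 0, 0.003, 0, 0, 1]]

```text
time: 15.5
position: [0.5442, -0.1134, 0.0662]
tool_rot: [-0.491, 0.509, -0.509, 0.491]
ft_force: [-1.2, 0.4, 0.4]
grip_width: 0.0008
```

Emit:
jog_arm:
  increments:
    - [[0, 0, 0, 0.001, 0, 0, 1], [0, 0, 0, 0.002, -0.0001, 0, 1]]

```text
time: 15.7
position: [0.5455, -0.1133, 0.0662]
tool_rot: [-0.491, 0.51, -0.508, 0.49]
ft_force: [-1.8, -0.7, 1.8]
grip_width: 0.0003
```

Emit:
jog_arm:
  increments:
    - [[0, 0, 0, 0.001, 0, 0, 1], [0, 0, 0, 0.002, -0.0001, 0, 1]]

```text
time: 15.9
position: [0.5462, -0.1132, 0.066]
tool_rot: [-0.492, 0.51, -0.507, 0.49]
ft_force: [-3.2, -1.5, 1.9]
grip_width: 0.0003
```

Emit:
jog_arm:
  increments:
    - [[0, 0, 0, 0.001, 0, 0, 1], [0, 0, 0, 0.002, -0.0001, 0, 1]]

```text
time: 16.1
position: [0.5476, -0.1132, 0.0659]
tool_rot: [-0.492, 0.511, -0.507, 0.49]
ft_force: [-3.3, -0.3, 1.7]
grip_width: 0.0003
```

Emit:
jog_arm:
  increments:
    - [[0, 0, 0, 0.001, 0, 0, 1], [0, 0, 0, 0.002, -0.0001, 0, 1], [0, 0, 0, 0.003, -0.0001, 0, 1]]

```text
time: 16.4
position: [0.5506, -0.1133, 0.0659]
tool_rot: [-0.492, 0.511, -0.507, 0.49]
ft_force: [-2.6, -1.4, 2.0]
grip_width: 0.0005
```

Emit:
jog_arm:
  increments:
    - [[0, 0, 0, 0.001, 0, 0, 1], [0, 0, 0, 0.002, -0.0001, 0, 1]]

```text
time: 16.6
position: [0.5527, -0.1134, 0.0659]
tool_rot: [-0.492, 0.511, -0.507, 0.49]
ft_force: [-3.3, -0.4, 2.2]
grip_width: 0.0005
```

Emit:
jog_arm:
  increments:
    - [[0, 0, 0, 0.001, 0, 0, 1], [0, 0, 0, 0.002, -0.0001, 0, 1]]

```text
time: 16.8
position: [0.5534, -0.1134, 0.0659]
tool_rot: [-0.493, 0.512, -0.506, 0.489]
ft_force: [-6.8, -1.5, 6.0]
grip_width: 0.0006
```

Emit:
jog_arm:
  increments:
    - [[0, 0, 0, 0.002, -0.0001, 0, 1], [0, 0, 0, 0.003, -0.0001, 0, 1]]

```text
time: 17.0
position: [0.5533, -0.1134, 0.0659]
tool_rot: [-0.495, 0.513, -0.504, 0.488]
ft_force: [-10.7, -3.1, 8.4]
grip_width: 0.0005
```

Emit:
jog_arm:
  increments:
    - [[0, 0, 0, 0.002, -0.0001, 0, 1], [0, 0, 0, 0.004, -0.0001, 0, 1]]

```text
time: 17.2
position: [0.5531, -0.1133, 0.0659]
tool_rot: [-0.498, 0.515, -0.501, 0.486]
ft_force: [-13.6, -3.8, 11.0]
grip_width: 0.0003
```

Emit:
jog_arm:
  increments:
    - [[0, 0, 0, -0.006, 0, 0, 1], [0, 0, 0, -0.02, 0, 0, 1], [0, 0, 0, -0.03, 0, 0.02, 1], [0, 0, 0, -0.04, 0.03, 0.05, 1], [0, 0, 0, -0.045, 0.075, 0.065, 1]]

```text
time: 17.7
position: [0.5107, -0.0396, 0.1327]
tool_rot: [-0.495, 0.514, -0.504, 0.486]
ft_force: [0.5, -1.1, -0.7]
grip_width: 0.0005
```

```bash
python3 - <<'E'
from h import *
need(.5082,.2389,.12,-10)
E
```

```text
t 17.7 pos [ 0.5107 -0.0396  0.1327] q [-0.29  0.49  1.77 -0.    0.91 -0.25] F [ 0.5 -1.1 -0.7] w 0.0005
toolZ [ 0.999 -0.038 -0.019] turn [-0.17 -1.08 -7.85] shift [-0.0025  0.2785 -0.0127]
```

Emit:
jog_arm:
  increments:
    - [[0, -0.3, -2, 0, 0.049, 0, 1], [0, -0.6, -4, 0, 0.098, 0, 1], [-0.1, -1, -6, -0.002, 0.147, 0, 1], [-0.2, -1, -7.8, -0.0025, 0.196, 0, 1], [-0.2, -1, -7.8, -0.0025, 0.245, 0, 1], [-0.2, -1, -7.8, -0.0025, 0.2785, 0, 1], [-0.2, -1, -7.8, -0.0025, 0.2785, -0.0127, 1], [-0.2, -1, -7.8, -0.0025, 0.2785, -0.04, 1]]

```text
time: 18.5
position: [0.5111, 0.241, 0.0939]
tool_rot: [0.453, -0.54, 0.542, -0.458]
ft_force: [-0.3, -0.3, -0.1]
grip_width: 0.0005
```

```bash
python3 - <<'E'
from h import *
need(.5082,.2389,.065,-10)
E
```

```text
t 18.5 pos [0.5111 0.241  0.0939] q [0.24 0.59 1.69 0.   0.85 0.41] F [-0.3 -0.3 -0.1] w 0.0005
toolZ [ 0.985 -0.17   0.006] turn [-0.12  0.39 -0.2 ] shift [-0.0029 -0.0021 -0.0289]
```

Emit:
jog_arm:
  increments:
    - [[-0.1, 0.4, -0.2, -0.003, -0.002, -0.015, 1], [-0.1, 0.4, -0.2, -0.003, -0.002, -0.029, 1], [-0.1, 0.4, -0.2, -0.003, -0.002, -0.029, 1], [-0.1, 0.4, -0.2, 0.001, -0.0027, -0.029, 1], [-0.1, 0.4, -0.2, 0.005, -0.0034, -0.029, 1], [-0.1, 0.4, -0.2, 0.009, -0.0041, -0.029, 1]]

```text
time: 19.1
position: [0.5216, 0.2368, 0.0658]
tool_rot: [0.454, -0.542, 0.542, -0.455]
ft_force: [0.8, 1.1, 0.4]
grip_width: 0.0005
```

Emit:
jog_arm:
  increments:
    - [[0, 0, 0, 0.002, -0.0004, 0, 1], [0, 0, 0, 0.004, -0.0007, 0, 1], [0, 0, 0, 0.006, -0.0011, 0, 1], [0, 0, 0, 0.008, -0.0014, 0, 1]]

```text
time: 19.5
position: [0.5285, 0.2355, 0.0659]
tool_rot: [-0.454, 0.542, -0.542, 0.455]
ft_force: [-3.7, 0.7, 2.3]
grip_width: 0.0007
```

Emit:
jog_arm:
  increments:
    - [[0, 0, 0, 0.002, -0.0004, 0, 1], [0, 0, 0, 0.004, -0.0007, 0, 1], [0, 0, 0, 0.006, -0.0011, 0, 1], [0, 0, 0, 0.008, -0.0014, 0, 1]]

```text
time: 19.9
position: [0.5365, 0.2339, 0.0658]
tool_rot: [-0.454, 0.542, -0.542, 0.455]
ft_force: [-2.7, 0.2, 2.4]
grip_width: 0.0006
```

Emit:
jog_arm:
  increments:
    - [[0, 0, 0, 0.002, -0.0004, 0, 1], [0, 0, 0, 0.004, -0.0007, 0, 1], [0, 0, 0, 0.006, -0.0011, 0, 1], [0, 0, 0, 0.008, -0.0014, 0, 1]]

```text
time: 20.3
position: [0.5447, 0.2325, 0.0658]
tool_rot: [-0.454, 0.542, -0.542, 0.455]
ft_force: [-2.5, -0.0, 2.1]
grip_width: 0.0004
```

Emit:
jog_arm:
  increments:
    - [[0, 0, 0, 0.0015, -0.0003, 0, 1], [0, 0, 0, 0.003, -0.0005, 0, 1], [0, 0, 0, 0.0045, -0.0008, 0, 1]]

```text
time: 20.6
position: [0.5493, 0.2316, 0.0658]
tool_rot: [-0.454, 0.542, -0.542, 0.455]
ft_force: [-3.5, -0.0, 2.6]
grip_width: 0.0002
```

Emit:
jog_arm:
  increments:
    - [[0, 0, 0, 0.001, -0.0002, 0, 1], [0, 0, 0, 0.002, -0.0004, 0, 1]]

```text
time: 20.8
position: [0.5515, 0.2312, 0.0658]
tool_rot: [-0.454, 0.542, -0.542, 0.455]
ft_force: [-3.0, 0.6, 3.2]
grip_width: 0.0004
```

Emit:
jog_arm:
  increments:
    - [[0, 0, 0, 0.001, -0.0002, 0, 1], [0, 0, 0, 0.002, -0.0004, 0, 1]]

```text
time: 21.0
position: [0.5535, 0.2308, 0.0658]
tool_rot: [-0.454, 0.542, -0.542, 0.455]
ft_force: [-2.9, -1.2, 2.2]
grip_width: 0.0004
```

Emit:
jog_arm:
  increments:
    - [[0, 0, 0, 0.001, -0.0002, 0, 1], [0, 0, 0, 0.002, -0.0004, 0, 1]]

```text
time: 21.2
position: [0.5556, 0.2304, 0.0658]
tool_rot: [-0.454, 0.542, -0.542, 0.455]
ft_force: [-3.0, 1.0, 2.4]
grip_width: 0.0007
```

Emit:
jog_arm:
  increments:
    - [[0, 0, 0, 0.001, -0.0002, 0, 1], [0, 0, 0, 0.002, -0.0004, 0, 1]]

```text
time: 21.4
position: [0.5561, 0.2303, 0.0657]
tool_rot: [-0.455, 0.543, -0.541, 0.454]
ft_force: [-6.2, 1.5, 5.6]
grip_width: 0.0002
```

Emit:
jog_arm:
  increments:
    - [[0, 0, 0, 0.001, -0.0002, 0, 1], [0, 0, 0, 0.002, -0.0004, 0, 1]]

```text
time: 21.6
position: [0.556, 0.2303, 0.0656]
tool_rot: [-0.456, 0.544, -0.54, 0.452]
ft_force: [-8.3, 3.0, 6.7]
grip_width: 0.0004
```

Emit:
jog_arm:
  increments:
    - [[0, 0, 0, 0.001, -0.0002, 0, 1], [0, 0, 0, 0.002, -0.0004, 0, 1]]

```text
time: 21.8
position: [0.5559, 0.2303, 0.0656]
tool_rot: [-0.457, 0.545, -0.539, 0.451]
ft_force: [-7.8, 1.9, 6.8]
grip_width: 0.001
```

Emit:
jog_arm:
  increments:
    - [[0, 0, 0, 0.002, -0.0004, 0, 1], [0, 0, 0, 0.004, -0.0007, 0, 1]]

```text
time: 22.0
position: [0.5557, 0.2303, 0.0656]
tool_rot: [-0.459, 0.547, -0.537, 0.449]
ft_force: [-12.6, 4.2, 10.5]
grip_width: 0.0003
```

Emit:
jog_arm:
  increments:
    - [[0, 0, 0, -0.006, 0.001, 0, 1], [0, 0, 0, -0.02, 0.0036, 0, 1], [0, 0, 0, -0.04, 0.0, 0.02, 1], [0, 0, 0, -0.06, -0.03, 0.05, 0.5], [0, 0, 0, -0.08, -0.07, 0.065, 0]]

```text
time: 22.5
position: [0.4783, 0.1605, 0.1324]
tool_rot: [-0.458, 0.545, -0.538, 0.452]
ft_force: [0.8, -1.0, -0.3]
grip_width: 0.0097
```

```bash
python3 - <<'E'
from h import *
need(.432,-.007,.08,-10)
E
```

```text
t 22.5 pos [0.4783 0.1605 0.1324] q [0.1  0.47 1.79 0.   0.89 0.27] F [ 0.8 -1.  -0.3] w 0.0097
toolZ [ 0.985 -0.172 -0.013] turn [-0.13 -0.74 -0.1 ] shift [-0.0463 -0.1675 -0.0524]
```

Emit:
jog_arm:
  increments:
    - [[0, -0.3, 0, -0.015, -0.045, 0, -1], [-0.1, -0.7, -0.1, -0.03, -0.09, 0, -1], [-0.1, -0.7, -0.1, -0.046, -0.135, 0, -1], [-0.1, -0.7, -0.1, -0.046, -0.1675, 0, -1], [-0.1, -0.7, -0.1, -0.046, -0.1675, -0.02, -1], [-0.1, -0.7, -0.1, -0.046, -0.1675, -0.02, -1], [-0.1, -0.7, -0.1, -0.046, -0.1675, -0.02, -1]]

```text
time: 23.2
position: [0.4329, -0.0074, 0.1124]
tool_rot: [-0.455, 0.542, -0.542, 0.455]
ft_force: [0.4, -0.1, -0.7]
grip_width: 0.0642
```

```bash
python3 - <<'E'
from h import *
need(.432,-.007,.02,-10)
ci=camera_info("wrist");im=camera("wrist")[:,:,::-1]; cv2.imwrite("pics/w6.png",im)
need(.432,-.007,.02,-10)
hsv=cv2.cvtColor(im,cv2.COLOR_BGR2HSV);h,s,v=[hsv[...,i].astype(int) for i in range(3)]
m=((s>100)&(h>12)&(h<28)&(v>120)).astype(np.uint8)
n,l,st,c=cv2.connectedComponentsWithStats(m)
for i in range(1,n):
    if st[i,4]>200: print(st[i],c[i].round(1),ray(ci,*c[i],.012).round(4))
E
```

```text
t 23.2 pos [ 0.4329 -0.0074  0.1124] q [-0.28  0.43  1.99  0.    0.72 -0.1 ] F [ 0.4 -0.1 -0.7] w 0.0642
toolZ [ 0.985 -0.174 -0.   ] turn [-0. -0.  0.] shift [-0.0009  0.0004 -0.0924]
t 23.25 pos [ 0.4331 -0.007   0.1127] q [-0.28  0.43  1.99  0.    0.72 -0.1 ] F [ 0.7 -0.8 -0.1] w 0.0687
toolZ [ 0.985 -0.173  0.001] turn [ 0.01  0.04 -0.05] shift [-0.0011  0.     -0.0927]
[ 298  168   56   55 2106] [325.3 195.4] [ 0.4324 -0.0061  0.012 ]
```

View pics/w6.png

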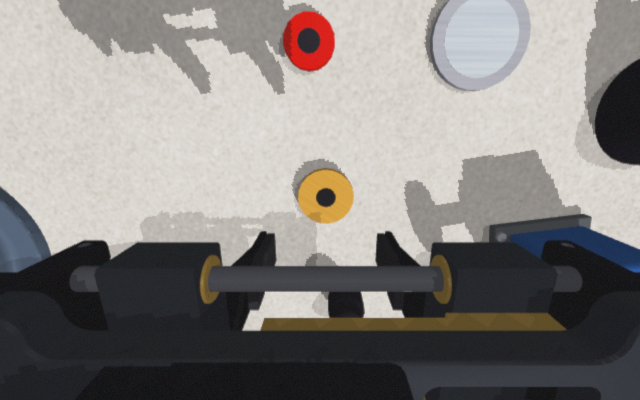

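Emit:
jog_arm:
  increments:
    - [[0, 0, 0, -0.0008, 0.0005, -0.03, -1], [0, 0, 0, -0.0008, 0.0005, -0.06, -1], [0, 0, 0, -0.0008, 0.0005, -0.085, -1], [0, 0, 0, -0.0008, 0.0005, -0.1, -1], [0, 0, 0, -0.0008, 0.0005, -0.104, -1], [0, 0, 0, -0.0008, 0.0005, -0.104, -1]]

```text
time: 23.85
position: [0.4327, -0.006, 0.0087]
tool_rot: [0.455, -0.541, 0.541, -0.455]
ft_force: [-0.9, -0.5, -0.3]
grip_width: 0.0866
```

```bash
python3 - <<'E'
from h import *
need(.4324,-.0065,.002,-10)
im=camera("scene")[:,:,::-1]; cv2.imwrite("pics/s7.png",cv2.resize(im[150:230,240:340],(750,600),interpolation=cv2.INTER_CUBIC))
ci=camera_info("scene");p=get_obs()['position'];M=Ro.from_quat(get_obs()['tool_rot']).as_matrix()
for d in(-.045,.045):
  for h in(0,.015):
    q=proj(ci,p+M[:,2]*d-M[:,1]*h); print(d,h,((q-[240,150])*7.5).round())
E
```

```text
t 23.85 pos [ 0.4327 -0.006   0.0087] q [-0.27  0.66  2.06  0.    0.42 -0.1 ] F [-0.9 -0.5 -0.3] w 0.0866
toolZ [ 0.985 -0.171  0.001] turn [ 0.01  0.05 -0.13] shift [-0.0003 -0.0005 -0.0067]
-0.045 0 [343. 288.]
-0.045 0.015 [341. 262.]
0.045 0 [455. 371.]
0.045 0.015 [454. 344.]
```

View pics/s7.png

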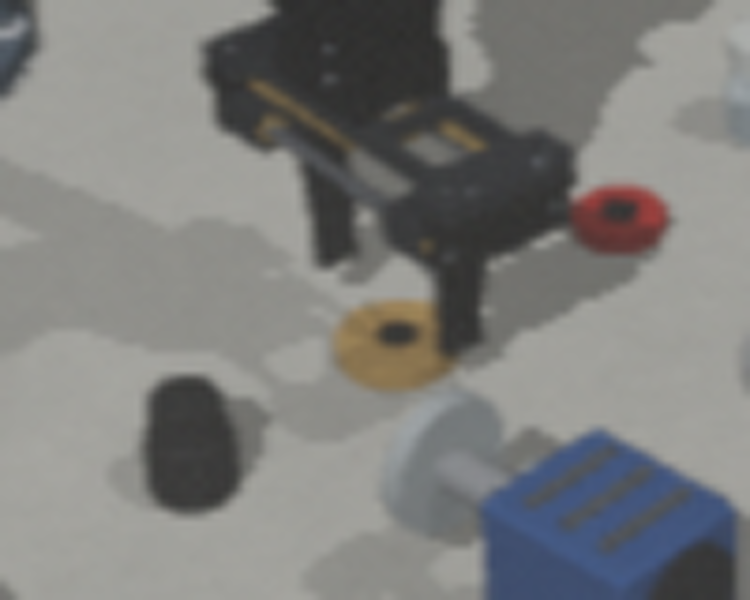

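Emit:
jog_arm:
  increments:
    - [[0, 0, 0, 0, -0.0005, -0.003, -1], [0, 0, 0, 0, -0.0005, -0.006, -1], [0, 0, 0, 0, -0.0005, -0.009, -1], [0, 0, 0, 0, -0.0005, -0.012, -1]]

```text
time: 24.3
position: [0.4332, -0.0068, -0.0028]
tool_rot: [0.455, -0.54, 0.542, -0.456]
ft_force: [-0.6, 0.1, -0.2]
grip_width: 0.0871
```

Emit:
jog_arm:
  increments:
    - [[0, 0, 0, 0, 0, -0.002, -1], [0, 0, 0, 0, 0, -0.004, -1]]

```text
time: 24.5
position: [0.4331, -0.0068, -0.007]
tool_rot: [0.455, -0.541, 0.542, -0.456]
ft_force: [-0.3, -0.3, 0.2]
grip_width: 0.0871
```

Emit:
jog_arm:
  increments:
    - [[0, 0, 0, 0, 0, -0.001, -1], [0, 0, 0, 0, 0, -0.002, -1]]

```text
time: 24.7
position: [0.4331, -0.0068, -0.0092]
tool_rot: [0.455, -0.541, 0.542, -0.455]
ft_force: [-0.4, -0.9, 0.3]
grip_width: 0.0868
```

Emit:
jog_arm:
  increments:
    - [[0, 0, 0, 0, 0, -0.001, -1], [0, 0, 0, 0, 0, -0.002, -1]]

```text
time: 24.9
position: [0.4331, -0.0068, -0.0112]
tool_rot: [0.455, -0.541, 0.542, -0.455]
ft_force: [-0.6, -0.3, -0.2]
grip_width: 0.0871
```

Emit:
jog_arm:
  increments:
    - [[0, 0, 0, 0, 0, -0.001, -1], [0, 0, 0, 0, 0, -0.0015, -1]]

```text
time: 25.1
position: [0.4331, -0.0068, -0.0128]
tool_rot: [0.455, -0.541, 0.542, -0.455]
ft_force: [-0.6, -0.6, 0.3]
grip_width: 0.0869
```

Emit:
jog_arm:
  increments:
    - [[0, 0, 0, 0, 0, 0, 1], [0, 0, 0, 0, 0, 0, 1], [0, 0, 0, 0, 0, 0, 1], [0, 0, 0, 0, 0, 0, 1], [0, 0, 0, 0, 0, 0, 1]]
  squeeze: 15

```text
time: 25.6
position: [0.4331, -0.0068, -0.0128]
tool_rot: [0.455, -0.541, 0.542, -0.455]
ft_force: [0.3, -0.0, 0.2]
grip_width: 0.0594
```

```bash
python3 - <<'E'
from h import *
need(.4324,-.0065,.002,-10)
im=camera("scene")[:,:,::-1]; cv2.imwrite("pics/s8.png",cv2.resize(im[150:230,240:340],(750,600),interpolation=cv2.INTER_CUBIC))
E
```

```text
t 25.6 pos [ 0.4331 -0.0068 -0.0128] q [-0.27  0.71  2.06  0.    0.37 -0.1 ] F [ 0.3 -0.   0.2] w 0.0594
toolZ [ 0.985 -0.172  0.002] turn [ 0.03  0.13 -0.11] shift [-0.0007  0.0003  0.0148]
```

View pics/s8.png

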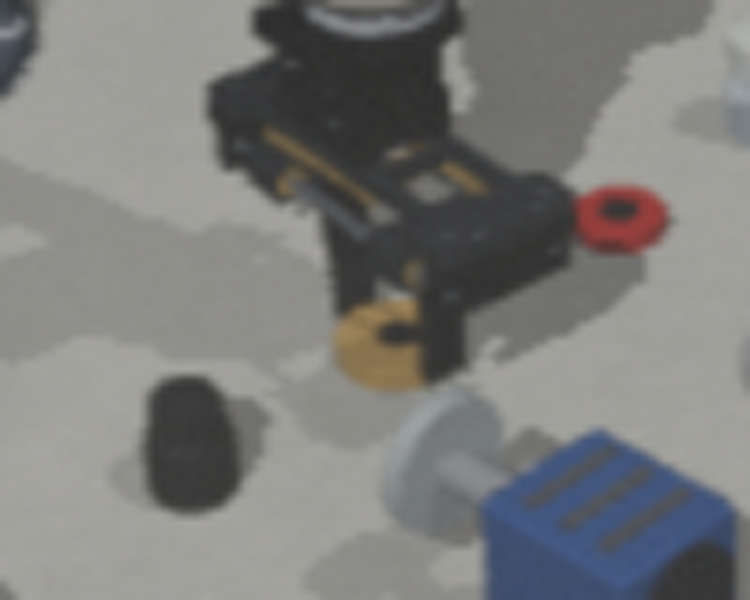

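Emit:
jog_arm:
  increments:
    - [[0, 0, 0, 0, 0, 0.015, 1], [0, 0, 0, 0, 0, 0.045, 1], [0, 0, 0, 0, 0, 0.08, 1], [0, 0, 0, 0.03, 0.02, 0.1, 1], [0, 0, 0, 0.065, 0.05, 0.1, 1], [0, 0, 0, 0.1, 0.075, 0.1, 1], [0, 0, 0, 0.13, 0.1, 0.1, 1], [0, 0, 0, 0.15, 0.11, 0.1, 1]]
  squeeze: 20

```text
time: 26.45
position: [0.5849, 0.1056, 0.0872]
tool_rot: [0.455, -0.54, 0.542, -0.457]
ft_force: [-0.3, 0.4, -1.0]
grip_width: 0.0589
```

```bash
python3 - <<'E'
from h import *
need(.6001,.1166,-.004,-10)
ci=camera_info("wrist");im=camera("wrist")[:,:,::-1]; cv2.imwrite("pics/w9.png",im)
o=get_obs();M=Ro.from_quat(o['tool_rot']).as_matrix()
print("tcp px",proj(ci,o['position']),"tip+24mm up",proj(ci,o['position']-M[:,1]*.0248))
E
```

```text
t 26.45 pos [0.5849 0.1056 0.0872] q [-0.01  0.64  1.61  0.    0.89  0.16] F [-0.3  0.4 -1. ] w 0.0589
toolZ [ 0.985 -0.17   0.004] turn [-0.    0.22 -0.22] shift [ 0.0152  0.011  -0.0912]
tcp px [331.61808056 232.27389274] tip+24mm up [332.23473121 247.76357125]
```

View pics/w9.png

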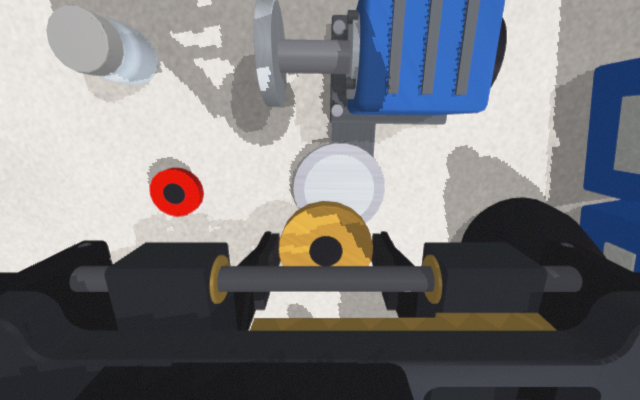

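Emit:
jog_arm:
  increments:
    - [[0, 0.2, -0.2, 0.015, 0.011, 0, 1], [0, 0.2, -0.2, 0.015, 0.011, -0.02, 1], [0, 0.2, -0.2, 0.015, 0.011, -0.03, 1], [0, 0.2, -0.2, 0.015, 0.011, -0.03, 1], [0, 0.2, -0.2, 0.015, 0.011, -0.03, 1]]

```text
time: 27.0
position: [0.6027, 0.1167, 0.0569]
tool_rot: [0.453, -0.541, 0.542, -0.456]
ft_force: [-0.1, -0.1, -2.4]
grip_width: 0.0586
```

```bash
python3 - <<'E'
from h import *
need(.6001,.1166,-.004,-10)
ci=camera_info("wrist");im=camera("wrist")[:,:,::-1]; cv2.imwrite("pics/w10.png",im)
np.savez("pics/w10.npz",**ci)
need(.6001,.1166,-.004,-10)
o=get_obs();M=Ro.from_quat(o['tool_rot']).as_matrix()
print("tcp px",proj(ci,o['position']),"24.8mm up",proj(ci,o['position']-M[:,1]*.0248), "plate c",proj(ci,[.6001,.1166,.008]))
cv2.imwrite("pics/w10c.png",cv2.resize(im[120:290,230:430],(700,595),interpolation=cv2.INTER_CUBIC))
E
```

```text
t 27.0 pos [0.6027 0.1167 0.0569] q [0.01 0.7  1.58 0.   0.86 0.18] F [-0.1 -0.1 -2.4] w 0.0586
toolZ [ 0.985 -0.174  0.004] turn [-0.03  0.22  0.01] shift [-0.0026 -0.0001 -0.0609]
t 27.05 pos [0.6034 0.1167 0.0575] q [0.01 0.7  1.58 0.   0.86 0.18] F [ 0.9  0.6 -1.7] w 0.0588
toolZ [ 0.985 -0.174  0.005] turn [-0.03  0.31  0.01] shift [-0.0033 -0.0001 -0.0615]
tcp px [327.28222698 233.77884494] 24.8mm up [327.46332835 249.43412534] plate c [323.09863125 212.53337921]
```

View pics/w10c.png

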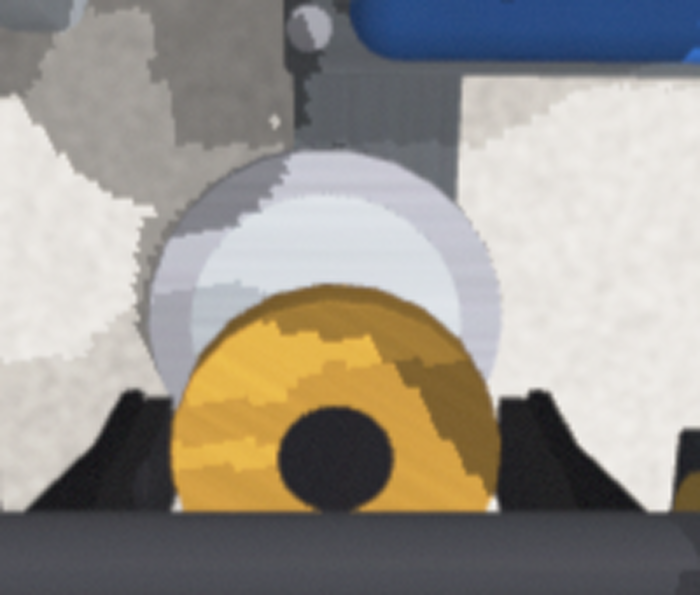

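```bash
python3 - <<'E'
from h import *
ci=dict(np.load("pics/w10.npz"))
a=np.radians(-10);ex=np.array([np.cos(a),np.sin(a)]);ey=np.array([-np.sin(a),np.cos(a)])
t=ray(ci,324.5,162.7,.008)[:2]; print("from top edge",t-ey*.045)
l=ray(ci,272.8,210,.008)[:2];r=ray(ci,372.9,210,.008)[:2];print("mid lr",(l+r)/2,np.linalg.norm(r-l))
# disc dot
d=ray(ci,335.5/3.5+230,120+458/3.5,.0575+.0128+.012);print("dot",d)
E
```

```text
from top edge [0.60120963 0.11531644]
mid lr [0.60032803 0.11894311] 0.08797398158436731
dot [0.60208539 0.1159535  0.0823    ]
```

Emit:
jog_arm:
  increments:
    - [[0, 0.2, 0, -0.0025, 0, -0.015, 1], [0, 0.2, 0, -0.0025, 0, -0.03, 1], [0, 0.2, 0, -0.0025, 0, -0.045, 1], [0, 0.2, 0, -0.0025, 0, -0.053, 1], [0, 0.2, 0, -0.0025, 0, -0.057, 1], [0, 0.2, 0, -0.0025, 0, -0.057, 1]]

```text
time: 27.65
position: [0.6004, 0.1167, -0.0006]
tool_rot: [-0.454, 0.542, -0.542, 0.455]
ft_force: [-0.2, 0.5, -1.1]
grip_width: 0.0592
```

```bash
python3 - <<'E'
from h import *
need(.601,.1168,-.0045,-10)
E
```

```text
t 27.65 pos [ 6.004e-01  1.167e-01 -6.000e-04] q [0.01 0.79 1.6  0.   0.75 0.18] F [-0.2  0.5 -1.1] w 0.0592
toolZ [ 0.985 -0.174  0.   ] turn [-0.03  0.02  0.02] shift [ 0.0006  0.0001 -0.0039]
```

Emit:
jog_arm:
  increments:
    - [[0, 0, 0, 0.0005, 0, -0.0015, 1], [0, 0, 0, 0.0005, 0, -0.003, 1], [0, 0, 0, 0.0005, 0, -0.0035, 1], [0, 0, 0, 0.0005, 0, -0.0035, 1]]

```text
time: 28.05
position: [0.6011, 0.1167, -0.0038]
tool_rot: [0.454, -0.542, 0.542, -0.455]
ft_force: [-0.2, 0.1, -2.0]
grip_width: 0.0589
```

Emit:
jog_arm:
  increments:
    - [[0, 0, 0, 0, 0, -0.001, 1], [0, 0, 0, 0, 0, -0.001, 1]]

```text
time: 28.25
position: [0.6011, 0.1168, -0.0047]
tool_rot: [0.454, -0.542, 0.542, -0.455]
ft_force: [0.2, 0.1, -2.0]
grip_width: 0.0587
```

Emit:
jog_arm:
  increments:
    - [[0, 0, 0, 0, 0, -0.001, 1], [0, 0, 0, 0, 0, -0.001, 1]]

```text
time: 28.45
position: [0.6012, 0.1168, -0.0048]
tool_rot: [0.454, -0.542, 0.542, -0.455]
ft_force: [-1.7, 0.6, 4.4]
grip_width: 0.0588
```

Emit:
jog_arm:
  increments:
    - [[0, 0, 0, 0, 0, 0.0005, -1], [0, 0, 0, 0, 0, 0.0005, -1], [0, 0, 0, 0, 0, 0.0005, -1], [0, 0, 0, 0, 0, 0.001, -1], [0, 0, 0, 0, 0, 0.03, -1], [0, 0, 0, 0, 0, 0.07, -1], [0, 0, 0, 0, 0, 0.095, -1], [0, 0, 0, -0.03, 0, 0.1, -1]]

```text
time: 29.25
position: [0.5785, 0.1165, 0.0993]
tool_rot: [0.45, -0.538, 0.545, -0.459]
ft_force: [0.5, -0.4, 0.3]
grip_width: 0.0868
```

```bash
python3 - <<'E'
from h import *
need(.4422,.1405,.09,-10)
E
```

```text
t 29.25 pos [0.5785 0.1165 0.0993] q [0.01 0.61 1.63 0.   0.89 0.18] F [ 0.5 -0.4  0.3] w 0.0868
toolZ [ 0.985 -0.174  0.016] turn [-0.04  0.93  0.04] shift [-0.1363  0.024  -0.0093]
```

Emit:
jog_arm:
  increments:
    - [[0, 0.4, 0, -0.04, 0.008, 0, -1], [0, 0.9, 0, -0.08, 0.016, 0, -1], [0, 0.9, 0, -0.12, 0.024, 0, -1], [0, 0.9, 0, -0.136, 0.024, -0.005, -1], [0, 0.9, 0, -0.136, 0.024, -0.009, -1], [0, 0.9, 0, -0.136, 0.024, -0.009, -1]]

```text
time: 29.85
position: [0.4438, 0.1405, 0.0902]
tool_rot: [0.454, -0.542, 0.542, -0.455]
ft_force: [0.6, 1.3, -0.4]
grip_width: 0.0872
```

```bash
python3 - <<'E'
from h import *
need(.4422,.1405,-.0125,-10)
ci=camera_info("wrist");im=camera("wrist")[:,:,::-1]; cv2.imwrite("pics/w11.png",im)
hsv=cv2.cvtColor(im,cv2.COLOR_BGR2HSV);h,s,v=[hsv[...,i].astype(int) for i in range(3)]
m=((s>150)&((h<8)|(h>172))&(v>90)).astype(np.uint8)
n,l,st,c=cv2.connectedComponentsWithStats(m)
for i in range(1,n):
    if st[i,4]>300: print(st[i],c[i].round(1),ray(ci,*c[i],.012).round(4))
need(.4422,.1405,-.0125,-10)
t=camera("top")[:,:,::-1]; cv2.imwrite("pics/t11.png",t)
ct=camera_info("top")
hsv=cv2.cvtColor(t,cv2.COLOR_BGR2HSV);h,s,v=[hsv[...,i].astype(int) for i in range(3)]
m=((s>110)&(h>10)&(h<25)&(v>90)).astype(np.uint8)
n,l,st,c=cv2.connectedComponentsWithStats(m)
for i in range(1,n):
    if st[i,4]>60 and 180<c[i][0]<450 and c[i][1]>150: print("brass top",st[i],c[i],ray(ct,*c[i],.020).round(4))
cv2.imwrite("pics/t11c.png",cv2.resize(t[140:230,200:320],(800,600),interpolation=cv2.INTER_CUBIC))
E
```

```text
t 29.85 pos [0.4438 0.1405 0.0902] q [0.07 0.51 1.93 0.   0.7  0.24] F [ 0.6  1.3 -0.4] w 0.0872
toolZ [ 0.985 -0.174  0.002] turn [-0.04  0.12  0.04] shift [-0.0016 -0.     -0.1027]
[ 301  178   48   47 1428] [324.5 200.7] [0.4428 0.1426 0.012 ]
t 29.9 pos [0.4447 0.1404 0.0904] q [0.07 0.51 1.93 0.   0.7  0.24] F [-0.1 -0.4 -0.5] w 0.087
toolZ [ 0.985 -0.175  0.003] turn [-0.05  0.18  0.07] shift [-2.500e-03  1.000e-04 -1.029e-01]
brass top [263 191  21  21 303] [273.22772277 201.25082508] [0.5995 0.1159 0.02  ]
```

View pics/w11.png

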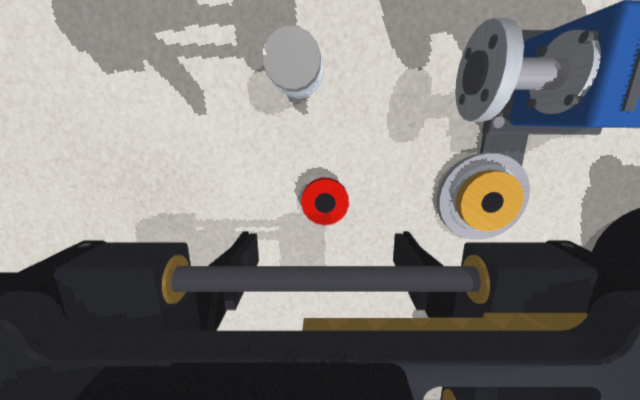

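View pics/t11c.png

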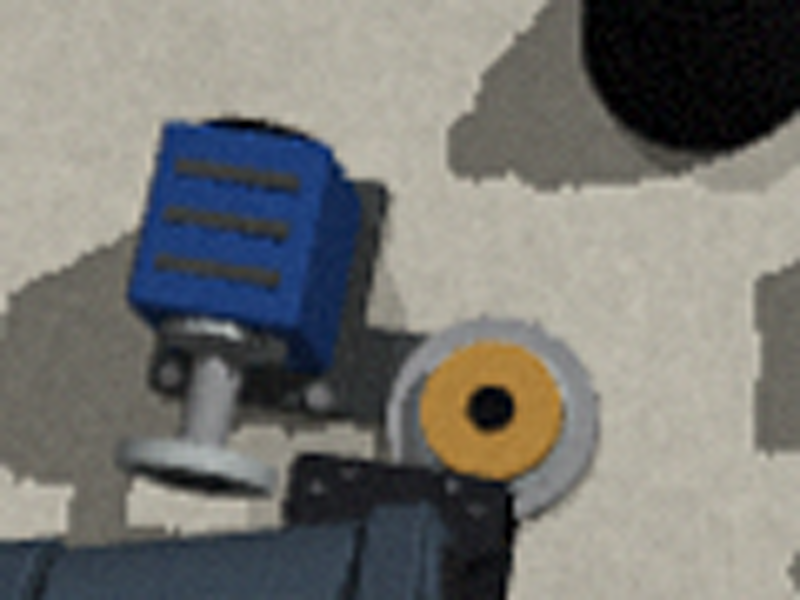

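Emit:
jog_arm:
  increments:
    - [[0, 0.1, 0, -0.0017, 0.0012, -0.03, -1], [0, 0.1, 0, -0.0017, 0.0012, -0.06, -1], [0, 0.1, 0, -0.0017, 0.0012, -0.085, -1], [0, 0.1, 0, -0.0017, 0.0012, -0.097, -1], [0, 0.1, 0, -0.0017, 0.0012, -0.101, -1], [0, 0.1, 0, -0.0017, 0.0012, -0.102, -1], [0, 0.1, 0, -0.0017, 0.0012, -0.102, -1]]

```text
time: 30.65
position: [0.4442, 0.1416, -0.011]
tool_rot: [0.453, -0.542, 0.542, -0.455]
ft_force: [-0.9, -0.3, 0.4]
grip_width: 0.0873
```

```bash
python3 - <<'E'
from h import *
need(.4428,.1418,-.0125,-10)
E
```

```text
t 30.65 pos [ 0.4442  0.1416 -0.011 ] q [0.07 0.72 1.98 0.   0.44 0.24] F [-0.9 -0.3  0.4] w 0.0873
toolZ [ 0.985 -0.175  0.003] turn [-0.05  0.18  0.08] shift [-0.0014  0.0002 -0.0015]
```

Emit:
jog_arm:
  increments:
    - [[0, 0.1, 0, -0.0012, 0.0002, -0.0013, -1], [0, 0.1, 0, -0.0012, 0.0002, -0.0013, -1], [0, 0.1, 0, -0.0012, 0.0002, -0.0013, 1], [0, 0.1, 0, -0.0012, 0.0002, -0.0013, 1], [0, 0.1, 0, -0.0012, 0.0002, -0.0013, 1], [0, 0.1, 0, -0.0012, 0.0002, -0.0013, 1], [0, 0.1, 0, -0.0012, 0.0002, -0.0013, 1], [0, 0.1, 0, -0.0012, 0.0002, -0.0013, 1]]
  squeeze: 15

```text
time: 31.45
position: [0.4431, 0.1418, -0.0123]
tool_rot: [0.453, -0.542, 0.542, -0.455]
ft_force: [0.3, 0.5, 0.4]
grip_width: 0.0471
```

```bash
python3 - <<'E'
from h import *
need(.4428,.1418,-.0125,-10)
E
```

```text
t 31.45 pos [ 0.4431  0.1418 -0.0123] q [0.07 0.72 1.98 0.   0.44 0.24] F [0.3 0.5 0.4] w 0.0471
toolZ [ 0.985 -0.175  0.001] turn [-0.05  0.09  0.08] shift [-0.0003  0.     -0.0002]
```

Emit:
jog_arm:
  increments:
    - [[0, 0, 0, 0, 0, 0.015, 1], [0, 0, 0, 0, 0, 0.045, 1], [0, 0, 0, 0, 0, 0.08, 1], [0, 0, 0, 0.035, -0.005, 0.09, 1], [0, 0, 0, 0.08, -0.012, 0.09, 1], [0, 0, 0, 0.115, -0.018, 0.09, 1], [0, 0, 0, 0.135, -0.023, 0.09, 1], [0, 0, 0, 0.14, -0.025, 0.09, 1]]
  squeeze: 20

```text
time: 32.25
position: [0.5858, 0.116, 0.0776]
tool_rot: [0.452, -0.541, 0.543, -0.455]
ft_force: [-0.8, 0.7, -1.3]
grip_width: 0.047
```

Emit:
jog_arm:
  increments:
    - [[0, 0, 0, 0, 0, 0, 1], [0, 0, 0, 0, 0, 0, 1]]

```text
time: 32.45
position: [0.5839, 0.1162, 0.077]
tool_rot: [0.453, -0.542, 0.542, -0.454]
ft_force: [0.0, 1.1, -1.3]
grip_width: 0.0465
```

```bash
python3 - <<'E'
from h import *
need(.6012,.1168,.0085,-10)
ci=camera_info("wrist");im=camera("wrist")[:,:,::-1]; cv2.imwrite("pics/w12.png",im); np.savez("pics/w12.npz",**ci)
need(.6012,.1168,.0085,-10)
cv2.imwrite("pics/w12c.png",cv2.resize(im[120:290,230:430],(700,595),interpolation=cv2.INTER_CUBIC))
E
```

```text
t 32.45 pos [0.5839 0.1162 0.077 ] q [0.01 0.65 1.61 0.   0.87 0.18] F [ 0.   1.1 -1.3] w 0.0465
toolZ [ 0.984 -0.176  0.001] turn [-0.05  0.09  0.14] shift [ 0.0173  0.0006 -0.0685]
t 32.5 pos [0.5837 0.1163 0.0771] q [0.01 0.65 1.61 0.   0.87 0.18] F [-0.3  0.7 -0.6] w 0.0463
toolZ [ 0.984 -0.176  0.001] turn [-0.05  0.08  0.12] shift [ 0.0175  0.0005 -0.0686]
```

View pics/w12c.png

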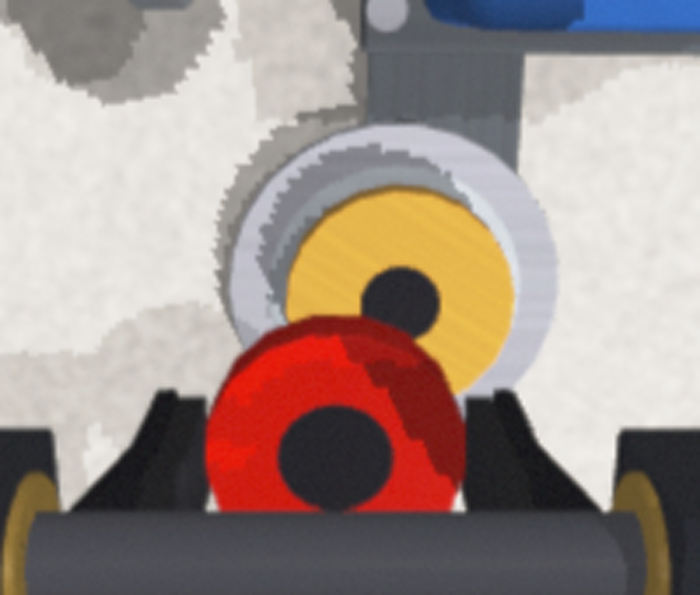

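```bash
python3 - <<'E'
from h import *
ci=dict(np.load("pics/w12.npz"))
print("brass dot",ray(ci,400.5/3.5+230,120+302/3.5,.020))
print("red dot",ray(ci,335.5/3.5+230,120+458/3.5,.077+.0123+.012))
a=np.radians(-10);ex=np.array([np.cos(a),np.sin(a)]);ey=np.array([-np.sin(a),np.cos(a)])
l=ray(ci,229/3.5+230,120+285/3.5,.008)[:2];r=ray(ci,557/3.5+230,120+285/3.5,.008)[:2];print("plate lr mid",(l+r)/2,np.linalg.norm(r-l))
print("plate top",ray(ci,400/3.5+230,120+122/3.5,.008)[:2]-ey*.045)
E
```

```text
brass dot [0.60076616 0.11584553 0.02      ]
red dot [0.58327948 0.11483866 0.1013    ]
plate lr mid [0.59973927 0.11713757] 0.08873918878597074
plate top [0.60068208 0.11570747]
```

Emit:
jog_arm:
  increments:
    - [[0, 0.1, 0.1, 0.0174, 0.0008, -0.005, 1], [0, 0.1, 0.1, 0.0174, 0.0008, -0.025, 1], [0, 0.1, 0.1, 0.0174, 0.0008, -0.045, 1], [0, 0.1, 0.1, 0.0174, 0.0008, -0.058, 1], [0, 0.1, 0.1, 0.0174, 0.0008, -0.065, 1], [0, 0.1, 0.1, 0.0174, 0.0008, -0.065, 1], [0, 0.1, 0.1, 0.0174, 0.0008, -0.065, 1]]

```text
time: 33.2
position: [0.6013, 0.1172, 0.0126]
tool_rot: [-0.454, 0.542, -0.542, 0.455]
ft_force: [0.8, -0.4, -1.0]
grip_width: 0.0467
```

```bash
python3 - <<'E'
from h import *
need(.6012,.1169,.0082,-10)
E
```

```text
t 33.2 pos [0.6013 0.1172 0.0126] q [0.01 0.77 1.59 0.   0.78 0.18] F [ 0.8 -0.4 -1. ] w 0.0467
toolZ [ 0.985 -0.174  0.   ] turn [-0.05  0.01  0.01] shift [-0.0001 -0.0003 -0.0044]
```

Emit:
jog_arm:
  increments:
    - [[0, 0, 0, 0, -0.0003, -0.0015, 1], [0, 0, 0, 0, -0.0003, -0.003, 1], [0, 0, 0, 0, -0.0003, -0.004, 1], [0, 0, 0, 0, -0.0003, -0.004, 1]]

```text
time: 33.6
position: [0.6013, 0.1169, 0.0087]
tool_rot: [-0.454, 0.542, -0.542, 0.455]
ft_force: [-0.4, -1.0, -1.0]
grip_width: 0.0465
```

Emit:
jog_arm:
  increments:
    - [[0, 0, 0, 0, 0, -0.001, 1], [0, 0, 0, 0, 0, -0.001, 1]]

```text
time: 33.8
position: [0.6014, 0.1169, 0.0078]
tool_rot: [-0.454, 0.542, -0.542, 0.455]
ft_force: [-0.4, 0.1, -1.0]
grip_width: 0.0468
```

Emit:
jog_arm:
  increments:
    - [[0, 0, 0, 0, 0, -0.001, 1], [0, 0, 0, 0, 0, -0.001, 1]]

```text
time: 34.0
position: [0.6015, 0.1169, 0.0077]
tool_rot: [-0.454, 0.542, -0.542, 0.455]
ft_force: [-1.6, 0.1, 4.8]
grip_width: 0.0467
```

Emit:
jog_arm:
  increments:
    - [[0, 0, 0, 0, 0, 0.0003, 0.3], [0, 0, 0, 0, 0, 0.0003, -0.5], [0, 0, 0, 0, 0, 0.0003, -1], [0, 0, 0, 0, 0, 0.0005, -1], [0, 0, 0, 0, 0, 0.02, -1], [0, 0, 0, 0, 0, 0.06, -1], [0, 0, 0, -0.02, 0, 0.09, -1], [0, 0, 0, -0.06, 0, 0.1, -1]]

```text
time: 34.8
position: [0.547, 0.1167, 0.1111]
tool_rot: [0.451, -0.539, 0.545, -0.458]
ft_force: [0.7, 0.2, 1.2]
grip_width: 0.0858
```

Emit:
jog_arm:
  increments:
    - [[0, 0, 0, -0.04, 0, 0.02, -1], [0, 0, 0, -0.08, 0, 0.04, -1], [0, 0, 0, -0.1, 0, 0.05, -1], [0, 0, 0, -0.1, 0, 0.05, -1]]

```text
time: 35.2
position: [0.4442, 0.117, 0.1623]
tool_rot: [0.451, -0.539, 0.544, -0.458]
ft_force: [-0.1, 0.2, 0.3]
grip_width: 0.0867
```

```bash
python3 - <<'E'
from h import *
need(.45,.117,.15,-10)
ci=camera_info("wrist");im=camera("wrist")[:,:,::-1]; cv2.imwrite("pics/w13.png",im); np.savez("pics/w13.npz",**ci)
t=camera("top")[:,:,::-1]; cv2.imwrite("pics/t13.png",t); cv2.imwrite("pics/t13c.png",cv2.resize(t[140:230,200:320],(800,600),interpolation=cv2.INTER_CUBIC))
s=camera("scene")[:,:,::-1]; cv2.imwrite("pics/s13.png",cv2.resize(s[140:270,270:430],(738,600),interpolation=cv2.INTER_CUBIC))
E
```

```text
t 35.2 pos [0.4442 0.117  0.1623] q [0.01 0.36 1.89 0.   0.88 0.19] F [-0.1  0.2  0.3] w 0.0867
toolZ [ 0.985 -0.174  0.012] turn [-0.06  0.71  0.01] shift [ 0.0058  0.     -0.0123]
```

View pics/w13.png

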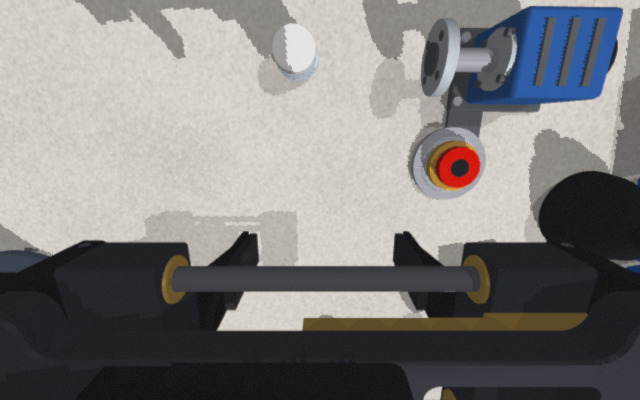

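View pics/t13c.png

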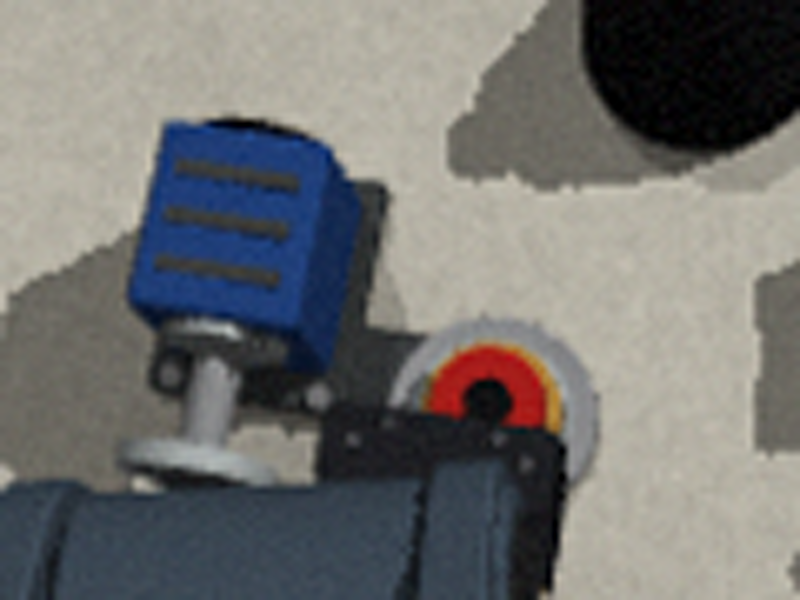

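View pics/s13.png

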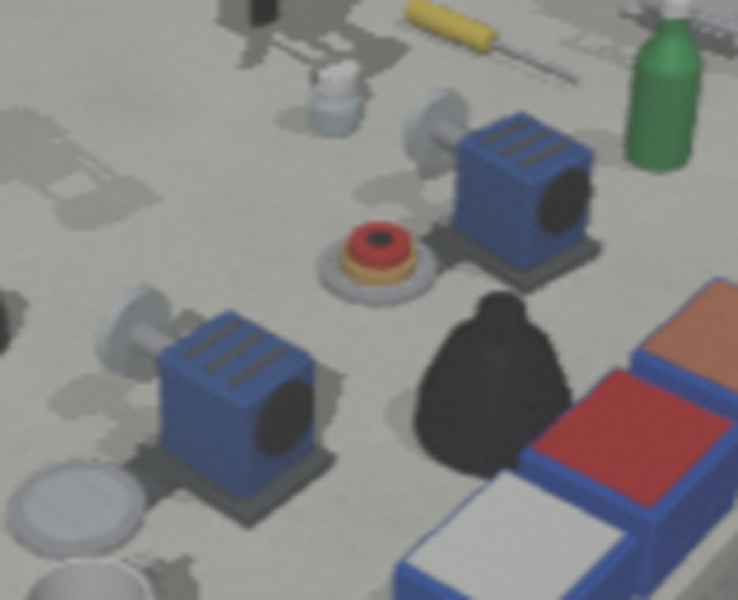

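```bash
python3 - <<'E'
from h import *
ct=camera_info("top");cs=camera_info("scene")
print("red dot top",ray(ct,(487+.5)/6.667+199.5,(401+.5)/6.667+139.5,.032), "scene",ray(cs,(380+.5)/4.6125+269.5,(239+.5)/4.615+139.5,.032))
print("plate scene",ray(cs,(378.5)/4.6125+269.5,(268)/4.615+139.5,.008))
E
```

```text
red dot top [0.6012586  0.11621721 0.032     ] scene [0.60461404 0.1119429  0.032     ]
plate scene [0.60593777 0.10873408 0.008     ]
```

Emit:
jog_arm:
  increments:
    - [[0, 0, 0, 0, 0, 0, -1], [0, 0, 0, 0, 0, 0, -1]]

```text
time: 35.55
position: [0.4502, 0.1164, 0.1606]
tool_rot: [0.45, -0.539, 0.545, -0.458]
ft_force: [-0.4, 0.1, 0.0]
grip_width: 0.0871
```

```bash
python3 -c "
from rig import *
print(hand_in(), get_obs()['time'])"
```

```text
the job is handed in; nothing more can be done
the job is handed in; nothing more can be done
```

The job is done and handed in at about 35.6 s; no verdict was reported.

**Shafts:** I drew both shafts out by the flanges with the closed fingertips, left them out, then pushed both home. The drive at the robot's left (+y) has the long float, about 32 mm of travel. The right one moved about 8 mm. Pushes at the stops stayed at about 18 N or less in total. I did not match the two drives to the names p and q.

**Discs:** The brass disc lies on the left drive's plate, with the red disc flat on top of it.

**Last checks (top and wrist cameras, x/y in mm):**

| Item | Centre |
|---|---|
| Plate | (600, 116.5) |
| Brass disc | (600 to 601, 116) |
| Red disc | (601, 116) |

The centres agree to about 1 mm, and the arm was clear of everything. The last scene picture showed both shafts in; I saw nothing else moved, but did not re-measure the other items.

**Disagreements:**
- The real fingertips sat about 13–15 mm above the reported tool point. My first hooking pass went over the left flange without touching it, so I set working heights from the pictures and by feel instead.
- The scene camera's absolute positions were off by 5–10 mm from the other two cameras. Its own view put the red disc within about 4 mm of the plate's middle. My pixel readings there were rough, so I relied on the other cameras.

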